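# Put the swapped sample bottles back on their own stirrers

### The job

All four sample bottles are on the wrong stirrers: rearrange them so that each stands upright, wholly on the round plate that has the colour of its cap. Park a bottle only on the cork block when you need a free place, never on the bench itself, and do not tip the bottles. Leave the wash bottle where it is.

Things in the scene. Friction and masses are not known exactly. Their poses are not given: they have to be found in the camera images.
- red_bottle (a point): Sample bottle with a red cap: round, brown glass with a white paper band, 52 mm in diameter, 80 mm tall (straight side up to 60 mm, cap 42 mm in diameter), loose, about 0.15 kg, standing upright on one of the stirrers. This point is its centre, 40 mm above its underside; z points up its axis.
- blue_bottle (a point): Sample bottle with a blue cap: round, clear plastic with a white paper band, 52 mm in diameter, 80 mm tall (straight side up to 60 mm, cap 42 mm in diameter), loose, about 0.15 kg, standing upright on one of the stirrers. This point is its centre, 40 mm above its underside; z points up its axis.
- yellow_bottle (a point): Sample bottle with a yellow cap: round, white plastic with a white paper band, 52 mm in diameter, 80 mm tall (straight side up to 60 mm, cap 42 mm in diameter), loose, about 0.15 kg, standing upright on one of the stirrers. This point is its centre, 40 mm above its underside; z points up its axis.
- green_bottle (a point): Sample bottle with a green cap: round, brown glass with a white paper band, 52 mm in diameter, 80 mm tall (straight side up to 60 mm, cap 42 mm in diameter), loose, about 0.15 kg, standing upright on one of the stirrers. This point is its centre, 40 mm above its underside; z points up its axis.
- red_plate (a point): Stirrer with a red plate: fixed flat white box 100 x 100 mm whose round red top plate is 80 mm in diameter and stands 26 mm above the bench. This point is the centre of the plate's upper face; z up.
- blue_plate (a point): Stirrer with a blue plate: fixed flat white box 100 x 100 mm whose round blue top plate is 80 mm in diameter and stands 26 mm above the bench. This point is the centre of the plate's upper face; z up.
- yellow_plate (a point): Stirrer with a yellow plate: fixed flat white box 100 x 100 mm whose round yellow top plate is 80 mm in diameter and stands 26 mm above the bench. This point is the centre of the plate's upper face; z up.
- green_plate (a point): Stirrer with a green plate: fixed flat white box 100 x 100 mm whose round green top plate is 80 mm in diameter and stands 26 mm above the bench. This point is the centre of the plate's upper face; z up.
- cork_top (a point): Round cork block: fixed, 100 mm in diameter, 15 mm thick, empty at the start: the free place. This point is the centre of its upper face; z up.
- wash_bottle: White wash bottle with a grey collar and thin spout, body 68 mm in diameter, 200 mm tall (thin spout reaches 63 mm out along its x): a bystander, loose, to be left alone. Origin at the centre of its underside. Two more things stand fixed at the edge of the work: a grey hand-held meter (30 mm high) beyond the work and a green glove box (70 mm high) to the robot's right.
Things that resemble listed ones, but are neither listed nor needed, are in the scene too. Leave any black or turquoise look-alike of the part that bears yellow_plate alone.

How it is judged:
By the outcome, as a careful person would: the job done as asked, in the order asked, and still so for the second after the job is handed in, with the robot touching nothing.
It also fails if it takes over 141 s, if anything falls off the work surface, if the arm or the gripper's body presses on something with over 40 N, if the wrist force passes 120 N, or if a joint passes its speed limit or range.

### The arm

A 7-joint arm with a two-finger parallel gripper is mounted at the origin on the work surface. World frame = base frame: x ahead of the robot, y to its left, z up, the work surface at z = 0. Lengths are in m, angles in rad, forces in N, time in s.
With the tool pointing down it reaches from about 0.4 to 0.875 m from the base axis. Payload 4.4 kg.
Tool frame: the origin (TCP) lies at the very end of the fingers, on their centre line; the grasp point (between the pads) lies 19 mm behind it; x points along the fingers, z is the direction in which the jaws open and shut, and the axes are right-handed (so a half turn about x gives the same grasp; the last joint's range is limited). The gripper opens to 85 mm and grips with 20 to 120 N. Pads are 22 mm wide; open, the fingers measure 114 mm over their backs; the gripper's body (76 mm by 85 mm) begins 54 mm behind the grasp point. The pads swing forward as they close: fully open they stand 13 mm farther back than shut.
Start: joints at [1.087, 0.628, 0.038, 1.517, -0.027, 0.996, -0.02], TCP at [0.264, -0.594, 0.231] pointing down, gripper open.
Joint ranges: [-3.06, 3.06], [-0.37, 2.12], [-1.25, 1.32], [0.18, 2.47], [-1.1, 4.24], [0.23, 1.98], [-2.94, 2.94]. Speed limits (rad/s): [2.57, 2.57, 3.14, 3.14, 3.14, 3.14, 3.14].

### API

Orientations are given as a unit quaternion [w, x, y, z].
In Python, from workcell import arm gives the robot as it stands.
- The arm moves only by the shell command python3 -m jog 'ROWS' [OPENING] [FORCE]. ROWS is JSON, a list of rows, each an object of numbers: "x", "y", "z": the shift along the tool's x, y, z in cm; "spin": the turn about the tool's x in rad. In form: [{"x": .., "y": .., "z": .., "spin": ..}, ...]. A call has 1 to 10 rows; each row shifts and turns the pose as measured when the row begins, along the tool's axes as they then stand; what a row does not reach is not made up. A row lasts 1/8 s, in which the tool goes at most 62.5 mm and 10.7 degrees, less where a joint would pass 70% of its speed; a pose out of reach is approached as far as the arm can. A call is refused whole if a number of a shift passes 6.25 or a number of a turn 0.188, either way. A call with a gripper value outside its range is refused whole. OPENING is the closure, from 0 (fully open) to 1 (shut), set as the call begins (- or left out, the last holds). The fingers move at their own pace and stop on an object; FORCE is the grip in N (left out, the last holds). Time passes only in rows, so rows that do not move let the fingers close. It gives the time, the measured TCP pose, the force and the opening at its end, in the units of the state.
- arm.sense(): the state, without advancing time (a new reading comes with each control period).
- arm.grab_frame(name): name is "side" or "top"; returns a dict with "color" (480x640x3 uint8, red, green, blue), "mtx" (3x3 intrinsics, pixels), "view" (4x4, takes a point from world to camera coordinates). Camera axes: x right, y down, z forward; pixel columns grow to the right and rows downward; lengths in m; the calibration is good to about 2 mm. A picture is of the moment at which its call begins. There is no depth.
- arm.hand_in(): hands the job in, once; it reports no verdict.
Trained networks look in the newest picture that a camera, given by its name, has taken for a name from the list of things; names that differ only in an ending like _2 or _b are one class to them, and where a whole thing is asked for, a point or a joint stands for the part that bears it (a point fixed in the world has none). Each returns a list of dicts, best first, with "confidence" (0 to 1); they miss things now and then, are a little off and sometimes report something else, mostly with a low value. They report only what shows in the picture. A call takes as long as a camera call. They do not tell look-alikes from the thing itself.
- arm.spot_in(camera, name): "uv" ([column, row] in pixels, amid what is visible of it).
- arm.trace(camera, name): "region" (480x640 bool, what is visible of it) and "uv" ([column, row] in pixels, amid what is visible of it).
- arm.mark_of(camera, name): "uv" ([column, row] in pixels: a listed point, or the origin of a listed thing).
The state is a dict: "time": time; "joint_positions": joint angles; "qd": joint speeds; "effort": joint torques, N m; "tcp_pos": TCP position; "orientation": TCP orientation; "force": force on the tool from outside, world axes, zero at the start; "torque": the same for the moment, N m; "finger_gap": finger opening in m.
Only numpy, scipy, OpenCV 4.12 (cv2) and the standard library are available. Lean on these libraries where they do the work, as an engineer would, in place of code of your own. Each camera call takes 0.05 s, during which the arm holds its last target.

## Working session

There is one attempt and no reset: what is moved stays moved. The work goes in short steps, Python scripts to look and compute and a shell command to move; the robot and the scene stay as the last step left them, time stands still between calls to the robot, and variables do not carry over. Pictures are saved under pics/ and viewed, and the job is handed in when it is done.

```bash
mkdir -p pics; ls; cat > h.py <<'E'
import numpy as np, cv2
from workcell import arm
names=["red_bottle","blue_bottle","yellow_bottle","green_bottle","red_plate","blue_plate","yellow_plate","green_plate","cork_top","wash_bottle"]
def save(f,n): cv2.imwrite('pics/'+n,cv2.cvtColor(f["color"],cv2.COLOR_RGB2BGR))
def ray(f,uv,z):
    K=np.array(f["mtx"]);V=np.array(f["view"])
    d=V[:3,:3].T@np.linalg.solve(K,[uv[0],uv[1],1]); c=-V[:3,:3].T@V[:3,3]
    return c+d*(z-c[2])/d[2]
def proj(f,p):
    K=np.array(f["mtx"]);V=np.array(f["view"]); q=K@(V[:3,:3]@np.array(p)+V[:3,3]); return q[:2]/q[2]
E
python3 - <<'E'
from h import *
for c in ("top","side"):
    f=arm.grab_frame(c); save(f,c+"0.png")
    V=f["view"]; print(c, -np.array(V)[:3,:3].T@np.array(V)[:3,3])
    for n in names:
        z={"cork_top":.015,"wash_bottle":0}.get(n,.026 if 'plate' in n else .066)
        for d in arm.mark_of(c,n)[:3]:
            print(c,n,np.round(d["uv"],1),round(d["confidence"],2),np.round(ray(f,d["uv"],z),4))
s=arm.sense();print(s["time"],s["tcp_pos"],s["orientation"],s["finger_gap"])
E
```

```text
pics
top [0.20014169 0.08471873 1.48944288]
top red_bottle [283.  166.9] 0.77 [0.6378 0.1489 0.066 ]
top blue_bottle [228.4 234. ] 0.67 [0.4601 0.2775 0.066 ]
top yellow_bottle [445.4 234.9] 0.81 [ 0.4756 -0.2633  0.066 ]
top green_bottle [395.5 170. ] 0.68 [ 0.6397 -0.1376  0.066 ]
top red_plate [229.3 232.5] 0.4 [0.4713 0.2808 0.026 ]
top blue_plate [287.4 175.1] 0.9 [0.6283 0.1383 0.026 ]
top yellow_plate [246.1 305.4] 0.85 [0.2877 0.2287 0.026 ]
top yellow_plate [161.7 226.7] 0.78 [0.4807 0.4537 0.026 ]
top yellow_plate [231.5 235. ] 0.64 [0.465  0.2748 0.026 ]
top cork_top [332.2 250.3] 0.64 [0.4356 0.0164 0.015 ]
top wash_bottle [180.4 172.8] 0.85 [0.6324 0.4221 0.    ]
side [-0.0296852   0.58117034  0.63123324]
side red_bottle [247.2 227.4] 0.86 [0.649 0.147 0.066]
side blue_bottle [252.3 299.6] 0.58 [0.4624 0.275  0.066 ]
side yellow_bottle [426.2 183.7] 0.56 [ 0.4838 -0.2909  0.066 ]
side green_bottle [340.7 181.9] 0.73 [ 0.6422 -0.1439  0.066 ]
side green_bottle [251.2 315.9] 0.64 [0.4321 0.3005 0.066 ]
side red_plate [339.6 197.5] 0.86 [ 0.6361 -0.1348  0.026 ]
side blue_plate [341.5 198. ] 0.7 [ 0.631  -0.1365  0.026 ]
side blue_plate [250.8 246.7] 0.56 [0.6319 0.1551 0.026 ]
side yellow_plate [336.7 352.2] 0.97 [0.2965 0.2273 0.026 ]
side yellow_plate [354.2 264.4] 0.73 [0.4301 0.036  0.026 ]
side yellow_plate [161.1 365.7] 0.6 [0.48   0.4549 0.026 ]
side green_plate [426.1 204.6] 0.71 [ 0.4595 -0.2654  0.026 ]
side cork_top [354.  267.3] 0.6 [0.4324 0.0335 0.015 ]
side cork_top [247.6 228.4] 0.54 [0.7063 0.1096 0.015 ]
side wash_bottle [139.5 317.3] 0.63 [0.6339 0.4242 0.    ]
1.1 [ 0.26378209 -0.59408686  0.2313413 ] [ 0.5928493   0.38544072  0.59280246 -0.38542238] 0.08520468502949398
```

View pics/top0.png

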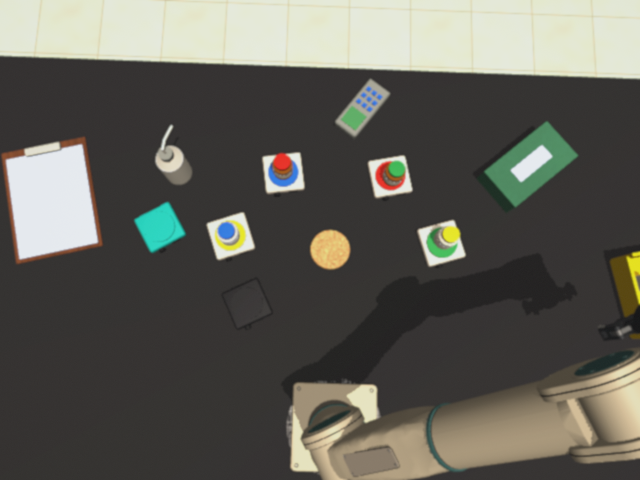

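View pics/side0.png

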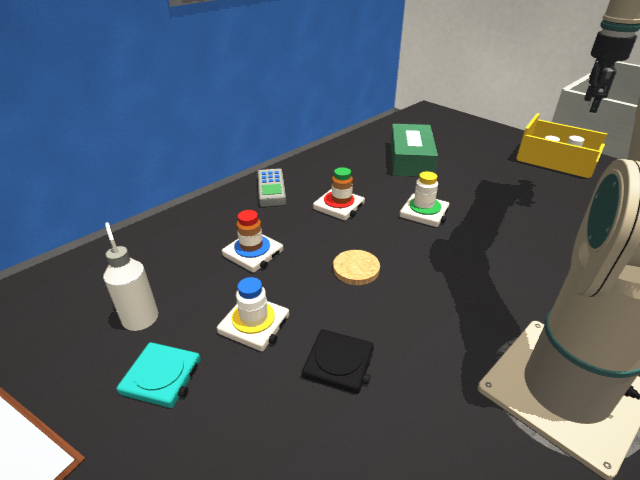

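```bash
cat > meas.py <<'E'
from h import *
from scipy.optimize import least_squares
H={"red":[(0,8),(172,180)],"blue":[(105,125)],"yellow":[(22,34)],"green":[(50,75)]}
def cmask(f,c):
    hsv=cv2.cvtColor(f["color"],cv2.COLOR_RGB2HSV); m=np.zeros(hsv.shape[:2],np.uint8)
    for a,b in H[c]: m|=cv2.inRange(hsv,(a,140,90),(b,255,255))
    return m
def blob(m,uv,r=32):
    n,l,s,ce=cv2.connectedComponentsWithStats(m)
    b=[(s[i,4],i) for i in range(1,n) if np.hypot(*(ce[i]-uv))<r]
    return (l==max(b)[1]).astype(np.uint8) if b else None
def circ(f,m,z,R):
    c=max(cv2.findContours(m,cv2.RETR_EXTERNAL,cv2.CHAIN_APPROX_NONE)[0],key=len)
    h=cv2.convexHull(c)[:,0]
    P=np.array([ray(f,u,z)[:2] for u in h]).astype(float)
    r=least_squares(lambda q:np.hypot(*(P-q[:2]).T)-q[2],[*P.mean(0),R],loss="soft_l1",f_scale=.002)
    return r.x, m.sum()
E
python3 - <<'E'
from meas import *
B={"red":([.638,.149],"blue"),"blue":([.46,.277],"yellow"),"yellow":([.476,-.265],"green"),"green":([.64,-.138],"red")}
for cam in ("top","side"):
    f=arm.grab_frame(cam)
    for c,(p,pl) in B.items():
        m=blob(cmask(f,c),proj(f,[*p,.1]),14)
        print(cam,c,"cap",*([np.round(x,4) for x in circ(f,m,.098,.021)] if m is not None else ["-"]))
        m=blob(cmask(f,pl),proj(f,[*p,.026]),25)
        print(cam,pl,"plate",*([np.round(x,4) for x in circ(f,m,.026,.04)] if m is not None else ["-"]))
f=arm.grab_frame("top");im=cv2.cvtColor(f["color"],cv2.COLOR_RGB2BGR)[130:280,200:480]
cv2.imwrite("pics/crop.png",cv2.resize(im,None,fx=2.8,fy=2.8,interpolation=cv2.INTER_CUBIC))
for cam,z in (("top",.015),("side",.015)):
    f=arm.grab_frame(cam)
    for t in arm.trace(cam,"cork_top")[:2]: print(cam,t["uv"],np.round(circ(f,t["region"].astype(np.uint8),z,.05)[0],4))
E
```

```text
top red cap [0.6421 0.1517 0.0219] 236
top blue plate [0.6371 0.1505 0.0367] 241
top blue cap [0.4632 0.2796 0.0184] 186
top yellow plate [0.4648 0.2785 0.037 ] 224
top yellow cap [ 0.4727 -0.2691  0.021 ] 221
top green plate [ 0.4635 -0.2625  0.0354] 223
top green cap [ 0.6332 -0.1342  0.0179] 166
top red plate [ 0.637  -0.1291  0.0372] 256
side red cap [0.6399 0.1475 0.027 ] 279
side blue plate [0.6341 0.1508 0.0388] 276
side blue cap [0.4635 0.2766 0.0244] 416
side yellow plate [0.4624 0.279  0.0394] 453
side yellow cap [ 0.4723 -0.2709  0.0279] 196
side green plate [ 0.4604 -0.2617  0.0381] 201
side green cap [ 0.6336 -0.1385  0.0256] 151
side red plate [ 0.6335 -0.1285  0.0392] 208
top [330.6, 249.3] [0.4384 0.0225 0.049 ]
top [382.6, 180.0] [ 0.6377 -0.1318  0.0632]
side [356.3, 270.4] [0.4304 0.0278 0.0551]
side [129.6, 290.5] [0.6864 0.4198 0.0888]
```

View pics/crop.png

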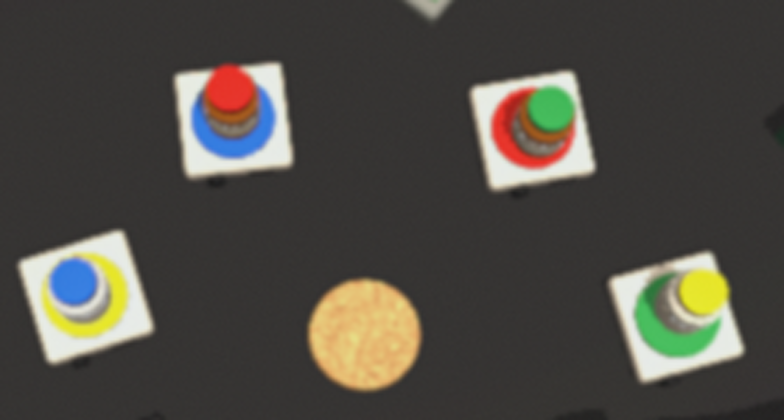

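The bottle caps are red (228,88 in the crop), blue (74,282), green (550,108) and yellow (703,292). They stand on the blue, yellow, red and green plates in that order, and the empty cork is at (365,335). In the top image, the look-alikes for the yellow plate's stirrer are black (247,303) and turquoise (160,227). The real one is the white box at (231,236) under the blue cap. The bin at the right edge holds other white items, which I'll leave alone.

Plan: red→cork, blue→blue, yellow→yellow, green→green, red→red.

```bash
cat > go.py <<'E'
import sys
from h import *
from scipy.spatial.transform import Rotation as Ro
s=arm.sense();q=np.array(s["orientation"]);R=Ro.from_quat(q[[1,2,3,0]]).as_matrix()
p=np.array(s["tcp_pos"])
print("t",round(s["time"],2),"p",np.round(p,4),"gap",round(s["finger_gap"],4),"F",np.round(s["force"],1),"q",np.round(s["joint_positions"],2))
print("R",np.round(R.T,3).tolist())
for a in sys.argv[1:]:
    t=np.array(eval(a)); d=R.T@(t-p)*100; print(a,"delta cm",np.round(d,2),"rows>=",np.linalg.norm(d)/6.25); p=t
E
python3 go.py "[.4,-.3,.231]" "[.641,.150,.231]"
```

```text
t 1.45 p [ 0.2638 -0.5941  0.2313] gap 0.0851 F [0.  0.1 0.7] q [ 1.09  0.63  0.04  1.52 -0.03  1.   -0.02]
R [[-0.0, 0.0, -1.0], [0.914, 0.406, 0.0], [0.406, -0.914, -0.0]]
[.4,-.3,.231] delta cm [  0.03  24.38 -21.35] rows>= 5.185785493610584
[.641,.150,.231] delta cm [  0.    40.28 -31.35] rows>= 8.167541612994697
```

```bash
python3 -m jog '[{"y":2,"z":-2},{"y":4,"z":-3.5},{"y":4.7,"z":-3.9},{"y":4.7,"z":-3.9},{"y":4.7,"z":-3.9},{"y":4.7,"z":-3.9},{"y":4.7,"z":-3.9},{"y":4.7,"z":-3.9},{"y":4.7,"z":-3.9},{"y":4.7,"z":-3.9}]' 0 30; python3 go.py "[.641,.150,.231]"
```

```text
t 1.45 p [ 0.2638 -0.5941  0.2313] gap 0.0851 F [0.  0.1 0.7] q [ 1.09  0.63  0.04  1.52 -0.03  1.   -0.02]
R [[-0.0, 0.0, -1.0], [0.914, 0.406, 0.0], [0.406, -0.914, -0.0]]
[.641,.150,.231] delta cm [ 3.000e-02  6.467e+01 -5.270e+01] rows>= 13.348022527842854schema error: expected keys x, y, z, spin
```

```bash
python3 -m jog '[{"x":0,"y":2,"z":-2,"spin":0},{"x":0,"y":4,"z":-3.5,"spin":0},{"x":0,"y":4.7,"z":-3.9,"spin":0},{"x":0,"y":4.7,"z":-3.9,"spin":0},{"x":0,"y":4.7,"z":-3.9,"spin":0},{"x":0,"y":4.7,"z":-3.9,"spin":0},{"x":0,"y":4.7,"z":-3.9,"spin":0},{"x":0,"y":4.7,"z":-3.9,"spin":0},{"x":0,"y":4.7,"z":-3.9,"spin":0},{"x":0,"y":4.7,"z":-3.9,"spin":0}]' 0 30; python3 go.py "[.641,.150,.231]"
```

```text
time: 2.7
tcp_pos: [0.5206, -0.0769, 0.231]
orientation: [0.594, 0.388, 0.587, -0.39]
force: [1.6, -0.0, -0.7]
finger_gap: 0.0857
t 2.7 p [ 0.5206 -0.0769  0.231 ] gap 0.0857 F [ 1.6 -0.  -0.7] q [ 0.08  0.45  0.01  1.87  0.01  0.82 -1.08]
R [[0.006, -0.007, -1.0], [0.919, 0.395, 0.003], [0.395, -0.919, 0.009]]
[.641,.150,.231] delta cm [ -0.1   20.02 -16.09] rows>= 4.109783958739282
```

```bash
python3 -m jog '[{"x":0,"y":4,"z":-3.2,"spin":0},{"x":0,"y":4.5,"z":-3.6,"spin":0},{"x":0,"y":4.5,"z":-3.6,"spin":0},{"x":0,"y":4.5,"z":-3.6,"spin":0},{"x":0,"y":3,"z":-2.4,"spin":0},{"x":0,"y":1,"z":-0.8,"spin":0},{"x":0,"y":0,"z":0,"spin":0},{"x":0,"y":0,"z":0,"spin":0}]'; python3 go.py "[.641,.150,.231]" "[.641,.150,.045]"
```

```text
time: 3.7
tcp_pos: [0.6539, 0.1779, 0.2302]
orientation: [0.595, 0.387, 0.588, -0.388]
force: [-0.4, 0.3, 0.8]
finger_gap: 0.0852
t 3.7 p [0.6539 0.1779 0.2302] gap 0.0852 F [-0.4  0.3  0.8] q [-0.31  0.67  0.    1.44  0.01  1.03 -1.48]
R [[0.008, -0.007, -1.0], [0.917, 0.4, 0.004], [0.4, -0.916, 0.01]]
[.641,.150,.231] delta cm [-0.07 -2.3   2.04] rows>= 0.4927528074737698
[.641,.150,.045] delta cm [18.6  -0.08 -0.18] rows>= 2.9759999999999995
```

```bash
python3 -m jog '[{"x":0,"y":-2.3,"z":2.0,"spin":0},{"x":3,"y":0,"z":0,"spin":0},{"x":3,"y":0,"z":0,"spin":0},{"x":0,"y":0,"z":0,"spin":0},{"x":0,"y":0,"z":0,"spin":0}]'; python3 go.py "[.641,.150,.15]" "[.641,.150,.045]"
python3 - <<'E'
from h import *
for c in ("top","side"): save(arm.grab_frame(c),c+"1.png")
E
```

```text
time: 4.32
tcp_pos: [0.641, 0.1383, 0.1728]
orientation: [0.595, 0.389, 0.584, -0.392]
force: [-0.5, -0.6, 0.8]
finger_gap: 0.0855
t 4.33 p [0.641  0.1383 0.1728] gap 0.0855 F [-0.5 -0.6  0.8] q [-0.27  0.69  0.01  1.57  0.01  0.87 -1.44]
R [[0.011, -0.012, -1.0], [0.921, 0.389, 0.005], [0.389, -0.921, 0.015]]
[.641,.150,.15] delta cm [ 2.26  0.45 -1.11] rows>= 0.4092991726281005
[.641,.150,.045] delta cm [10.5  -0.06 -0.16] rows>= 1.68
```

View pics/side1.png

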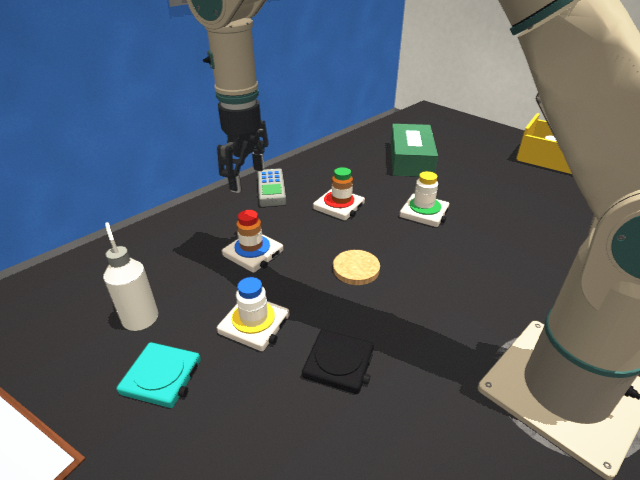

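The side view shows the open gripper at (240,170), above the red bottle at (249,232), with nothing touched.

```bash
python3 -m jog '[{"x":1.5,"y":0.45,"z":-1.1,"spin":0},{"x":0,"y":0,"z":0,"spin":0},{"x":0,"y":0,"z":0,"spin":0}]'; python3 go.py "[.641,.150,.045]"
```

```text
time: 4.8
tcp_pos: [0.6417, 0.1525, 0.1581]
orientation: [0.596, 0.39, 0.584, -0.391]
force: [-0.1, 0.0, 0.3]
finger_gap: 0.0855
t 4.8 p [0.6417 0.1525 0.1581] gap 0.0855 F [-0.1  0.   0.3] q [-0.29  0.72  0.01  1.57  0.01  0.85 -1.46]
R [[0.013, -0.01, -1.0], [0.921, 0.391, 0.008], [0.39, -0.921, 0.015]]
[.641,.150,.045] delta cm [11.31 -0.26  0.04] rows>= 1.8102016051957817
```

```bash
python3 -m jog '[{"x":1.5,"y":-0.2,"z":0,"spin":0},{"x":2,"y":0,"z":0,"spin":0},{"x":2,"y":0,"z":0,"spin":0},{"x":2,"y":0,"z":0,"spin":0},{"x":1,"y":0,"z":0,"spin":0},{"x":0.5,"y":0,"z":0,"spin":0},{"x":0,"y":0,"z":0,"spin":0}]'; python3 go.py "[.641,.150,.045]"
```

```text
time: 5.68
tcp_pos: [0.6398, 0.1495, 0.0621]
orientation: [0.595, 0.389, 0.584, -0.392]
force: [-0.6, -0.2, 1.0]
finger_gap: 0.0853
t 5.67 p [0.6398 0.1495 0.0621] gap 0.0853 F [-0.6 -0.2  1. ] q [-0.28  0.84  0.    1.63  0.02  0.67 -1.46]
R [[0.012, -0.012, -1.0], [0.921, 0.39, 0.006], [0.39, -0.921, 0.015]]
[.641,.150,.045] delta cm [ 1.71  0.12 -0.03] rows>= 0.27473754247367593
```

```bash
python3 -m jog '[{"x":1.2,"y":0.1,"z":0,"spin":0},{"x":0.5,"y":0,"z":0,"spin":0},{"x":0,"y":0,"z":0,"spin":0}]'; python3 go.py "[.641,.150,.045]"; python3 -m jog '[{"x":0,"y":0,"z":0,"spin":0},{"x":0,"y":0,"z":0,"spin":0},{"x":0,"y":0,"z":0,"spin":0},{"x":0,"y":0,"z":0,"spin":0},{"x":0,"y":0,"z":0,"spin":0},{"x":0,"y":0,"z":0,"spin":0}]' 1 30;  python3 go.py "[.641,.150,.19]" "[.435,.025,.19]"
python3 - <<'E'
from h import *
for c in ("top","side"): save(arm.grab_frame(c),c+"2.png")
E
```

```text
time: 6.05
tcp_pos: [0.6419, 0.1499, 0.0452]
orientation: [0.596, 0.39, 0.583, -0.391]
force: [-0.2, 0.7, -0.1]
finger_gap: 0.0853
t 6.05 p [0.6419 0.1499 0.0452] gap 0.0853 F [-0.2  0.7 -0.1] q [-0.28  0.86  0.    1.63  0.02  0.64 -1.46]
R [[0.014, -0.011, -1.0], [0.921, 0.39, 0.009], [0.39, -0.921, 0.016]]
[.641,.150,.045] delta cm [ 0.02 -0.08 -0.04] rows>= 0.015322016955911953
time: 6.8
tcp_pos: [0.6423, 0.1501, 0.0459]
orientation: [0.596, 0.39, 0.583, -0.391]
force: [0.1, 0.1, -0.5]
finger_gap: 0.0509
t 6.8 p [0.6423 0.1501 0.0459] gap 0.0509 F [ 0.1  0.1 -0.5] q [-0.28  0.86  0.    1.63  0.02  0.64 -1.46]
R [[0.015, -0.011, -1.0], [0.921, 0.39, 0.01], [0.39, -0.921, 0.016]]
[.641,.150,.19] delta cm [-1.441e+01  1.000e-02  1.800e-01] rows>= 2.30644809797279
[.435,.025,.19] delta cm [ -0.18 -23.84   3.48] rows>= 3.8553360424222434
```

View pics/side2.png

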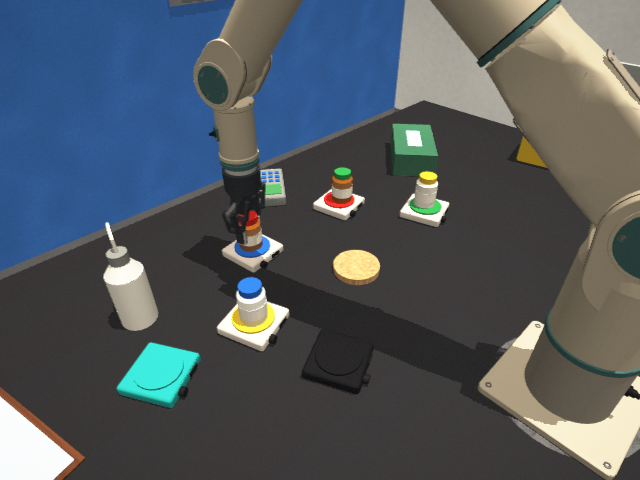

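The side view shows the fingers closed around the red bottle at (249,230). The gap reads 51 mm against a 52 mm bottle, so I'll lift.

```bash
python3 -m jog '[{"x":-1,"y":0,"z":0,"spin":0},{"x":-2,"y":0,"z":0,"spin":0},{"x":-2,"y":0,"z":0,"spin":0},{"x":-2,"y":0,"z":0,"spin":0},{"x":-1,"y":0,"z":0,"spin":0},{"x":0,"y":0,"z":0,"spin":0}]'; python3 go.py "[.435,.025,.12]"
```

```text
time: 7.65
tcp_pos: [0.6419, 0.1511, 0.1336]
orientation: [0.597, 0.391, 0.582, -0.39]
force: [-0.9, -0.1, -1.7]
finger_gap: 0.0513
t 7.65 p [0.6419 0.1511 0.1336] gap 0.0513 F [-0.9 -0.1 -1.7] q [-0.28  0.74  0.01  1.59  0.02  0.79 -1.46]
R [[0.018, -0.01, -1.0], [0.921, 0.39, 0.013], [0.39, -0.921, 0.016]]
[.435,.025,.12] delta cm [  1.11 -23.98   3.53] rows>= 3.882784684164798
```

```bash
python3 -m jog '[{"x":0,"y":-3,"z":0.4,"spin":0},{"x":0.3,"y":-5,"z":0.7,"spin":0},{"x":0.3,"y":-5,"z":0.8,"spin":0},{"x":0.3,"y":-5,"z":0.8,"spin":0},{"x":0,"y":-4,"z":0.6,"spin":0},{"x":0,"y":-1,"z":0.2,"spin":0},{"x":0,"y":0,"z":0,"spin":0}]'; python3 go.py "[.435,.025,.036]"
```

```text
time: 8.52
tcp_pos: [0.4366, 0.0259, 0.1194]
orientation: [0.596, 0.391, 0.583, -0.39]
force: [0.4, 0.1, -0.9]
finger_gap: 0.0512
t 8.53 p [0.4366 0.0259 0.1194] gap 0.0512 F [ 0.4  0.1 -0.9] q [-0.13  0.52 -0.01  2.21  0.04  0.39 -1.34]
R [[0.016, -0.01, -1.0], [0.921, 0.391, 0.011], [0.39, -0.921, 0.015]]
[.435,.025,.036] delta cm [ 8.34 -0.27 -0.1 ] rows>= 1.3349617946460297
```

```bash
python3 -m jog '[{"x":1.5,"y":0.5,"z":0.2,"spin":0},{"x":2,"y":0,"z":0,"spin":0},{"x":2,"y":0,"z":0,"spin":0},{"x":1,"y":0,"z":0,"spin":0},{"x":0.5,"y":0,"z":0,"spin":0},{"x":0,"y":0,"z":0,"spin":0}]'; python3 go.py "[.442,.025,.036]"
```

```text
time: 9.28
tcp_pos: [0.4542, 0.0316, 0.0423]
orientation: [0.598, 0.391, 0.583, -0.386]
force: [0.3, -0.5, -1.7]
finger_gap: 0.051
t 9.28 p [0.4542 0.0316 0.0423] gap 0.051 F [ 0.3 -0.5 -1.7] q [-0.04  0.7  -0.15  2.21  0.45  0.24 -1.75]
R [[0.022, -0.005, -1.0], [0.918, 0.396, 0.019], [0.396, -0.918, 0.013]]
[.442,.025,.036] delta cm [ 0.61 -1.39  0.12] rows>= 0.24372804835414366
```

```bash
python3 -m jog '[{"x":0.2,"y":-0.8,"z":0,"spin":0},{"x":0.2,"y":-0.3,"z":0,"spin":0},{"x":0,"y":0,"z":0,"spin":0}]'; python3 go.py "[.442,.025,.036]"
```

```text
time: 9.65
tcp_pos: [0.4466, 0.0292, 0.0364]
orientation: [0.598, 0.392, 0.584, -0.384]
force: [0.7, -1.2, -1.1]
finger_gap: 0.0513
t 9.65 p [0.4466 0.0292 0.0364] gap 0.0513 F [ 0.7 -1.2 -1.1] q [ 0.02  0.71 -0.22  2.23  0.68  0.24 -1.98]
R [[0.023, -0.002, -1.0], [0.918, 0.397, 0.021], [0.397, -0.918, 0.011]]
[.442,.025,.036] delta cm [ 0.03 -0.59  0.2 ] rows>= 0.09969604652644319
```

```bash
python3 -m jog '[{"x":0.15,"y":-0.2,"z":0.1,"spin":0},{"x":0,"y":0,"z":0,"spin":0}]'; python3 go.py;  python3 -m jog '[{"x":0,"y":0,"z":0,"spin":0},{"x":0,"y":0,"z":0,"spin":0},{"x":0,"y":0,"z":0,"spin":0},{"x":0,"y":0,"z":0,"spin":0}]' 0; python3 go.py
python3 - <<'E'
from h import *
for c in ("top","side"): save(arm.grab_frame(c),c+"3.png")
E
```

```text
time: 9.9
tcp_pos: [0.4464, 0.0283, 0.0348]
orientation: [0.599, 0.392, 0.584, -0.384]
force: [-1.9, -1.1, 1.8]
finger_gap: 0.0514
t 9.9 p [0.4464 0.0283 0.0348] gap 0.0514 F [-1.9 -1.1  1.8] q [ 0.03  0.72 -0.23  2.23  0.73  0.24 -2.02]
R [[0.024, -0.002, -1.0], [0.917, 0.398, 0.021], [0.398, -0.917, 0.011]]
time: 10.4
tcp_pos: [0.4477, 0.029, 0.035]
orientation: [0.599, 0.392, 0.583, -0.383]
force: [-0.0, -0.1, 0.7]
finger_gap: 0.0855
t 10.4 p [0.4477 0.029  0.035 ] gap 0.0855 F [-0.  -0.1  0.7] q [ 0.03  0.72 -0.23  2.23  0.73  0.24 -2.02]
R [[0.026, -0.001, -1.0], [0.917, 0.398, 0.023], [0.398, -0.917, 0.012]]
```

View pics/side3.png

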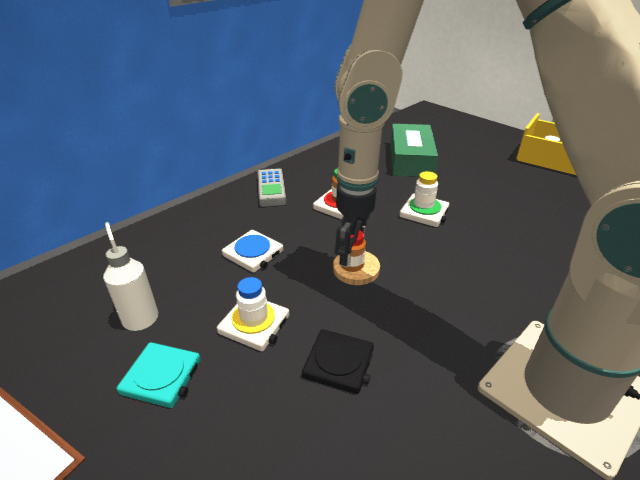

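The side view shows the red bottle upright on the cork at (357,252), and the blue plate at (252,246) is now empty.

```bash
python3 -m jog '[{"x":-2,"y":0,"z":0,"spin":0},{"x":-4,"y":0,"z":0,"spin":0},{"x":-4,"y":0,"z":0,"spin":0},{"x":-2,"y":0,"z":0,"spin":0},{"x":0,"y":0,"z":0,"spin":0.18},{"x":0,"y":0,"z":0,"spin":0}]'; python3 go.py "[.463,.278,.15]"
```

```text
time: 11.25
tcp_pos: [0.4438, 0.0287, 0.1586]
orientation: [0.56, 0.445, 0.546, -0.435]
force: [0.4, 0.5, -0.3]
finger_gap: 0.0857
t 11.25 p [0.4438 0.0287 0.1586] gap 0.0857 F [ 0.4  0.5 -0.3] q [ 0.23  0.49 -0.51  2.16  0.45  0.57 -1.95]
R [[0.024, -0.002, -1.0], [0.974, 0.225, 0.023], [0.225, -0.974, 0.007]]
[.463,.278,.15] delta cm [  0.86   7.45 -23.87] rows>= 4.002584858185818
```

```bash
python3 -m jog '[{"x":0,"y":0,"z":0,"spin":-0.18},{"x":0,"y":0,"z":0,"spin":-0.18},{"x":0,"y":0,"z":0,"spin":-0.18},{"x":0,"y":0,"z":0,"spin":-0.18},{"x":0,"y":0,"z":0,"spin":-0.18},{"x":0,"y":0,"z":0,"spin":-0.18},{"x":0,"y":0,"z":0,"spin":0}]'; python3 go.py "[.463,.278,.15]"
python3 - <<'E'
from h import *
for c in ("top","side"): save(arm.grab_frame(c),c+"4.png")
E
```

```text
time: 12.12
tcp_pos: [0.4417, 0.0285, 0.1564]
orientation: [0.71, 0.076, 0.696, -0.076]
force: [0.1, 0.3, -0.1]
finger_gap: 0.0858
t 12.12 p [0.4417 0.0285 0.1564] gap 0.0858 F [ 0.1  0.3 -0.1] q [ 0.44  0.57 -0.83  2.15  0.7   0.68 -1.08]
R [[0.02, -0.003, -1.0], [0.214, 0.977, 0.002], [0.977, -0.214, 0.02]]
[.463,.278,.15] delta cm [ 0.61 24.83 -3.28] rows>= 4.008288093323564
```

View pics/side4.png

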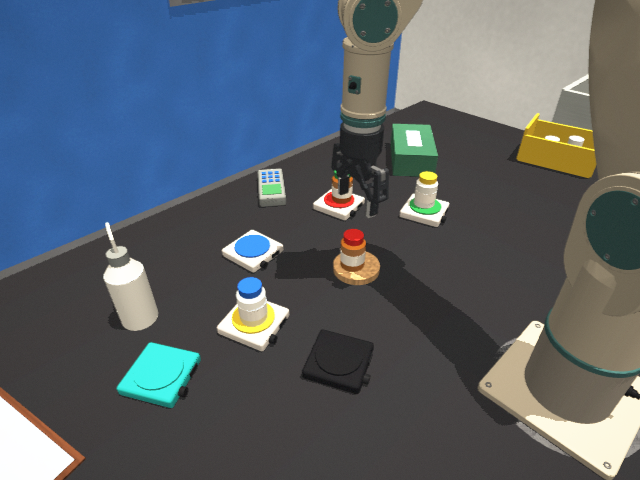

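The side view shows the red bottle standing well on the cork at (354,252), and the arm is clear of everything. Next is the blue bottle at (252,300).

```bash
python3 -m jog '[{"x":0,"y":3,"z":-0.4,"spin":0},{"x":0.1,"y":5,"z":-0.6,"spin":0},{"x":0.1,"y":5,"z":-0.7,"spin":0},{"x":0.1,"y":5,"z":-0.7,"spin":0},{"x":0,"y":4,"z":-0.5,"spin":0},{"x":0,"y":2,"z":-0.3,"spin":0},{"x":0,"y":0.5,"z":0,"spin":0},{"x":0,"y":0,"z":0,"spin":0}]'; python3 go.py "[.463,.278,.15]" "[.463,.278,.045]"
```

```text
time: 13.22
tcp_pos: [0.466, 0.2802, 0.1514]
orientation: [0.71, 0.081, 0.695, -0.084]
force: [-1.0, -0.6, -0.7]
finger_gap: 0.0853
t 13.22 p [0.466  0.2802 0.1514] gap 0.0853 F [-1.  -0.6 -0.7] q [-0.11  0.69 -0.77  1.89  0.67  0.82 -1.48]
R [[0.02, -0.007, -1.0], [0.232, 0.973, -0.002], [0.973, -0.232, 0.021]]
[.463,.278,.15] delta cm [ 0.13 -0.28 -0.24] rows>= 0.06269917305505823
[.463,.278,.045] delta cm [10.5   0.02 -0.22] rows>= 1.6800000000000004
```

```bash
python3 -m jog '[{"x":1.5,"y":-0.3,"z":-0.4,"spin":0},{"x":2,"y":0,"z":0,"spin":0},{"x":2,"y":0,"z":0,"spin":0},{"x":2,"y":0,"z":0,"spin":0},{"x":1.2,"y":0,"z":0,"spin":0},{"x":0.6,"y":0,"z":0,"spin":0},{"x":0.2,"y":0,"z":0,"spin":0},{"x":0,"y":0,"z":0,"spin":0}]'; python3 go.py "[.463,.278,.045]"
```

```text
time: 14.22
tcp_pos: [0.4618, 0.2665, 0.0498]
orientation: [0.708, 0.081, 0.695, -0.091]
force: [0.5, 0.2, -0.8]
finger_gap: 0.0853
t 14.22 p [0.4618 0.2665 0.0498] gap 0.0853 F [ 0.5  0.2 -0.8] q [-0.2   0.82 -0.62  1.98  0.85  0.63 -1.64]
R [[0.016, -0.015, -1.0], [0.242, 0.97, -0.011], [0.97, -0.242, 0.02]]
[.463,.278,.045] delta cm [ 0.46  1.15 -0.17] rows>= 0.20030346540964725
```

```bash
python3 -m jog '[{"x":0.2,"y":1.0,"z":-0.15,"spin":0},{"x":0.2,"y":0.1,"z":0,"spin":0},{"x":0,"y":0,"z":0,"spin":0}]'; python3 go.py "[.463,.278,.045]"
```

```text
time: 14.6
tcp_pos: [0.4638, 0.2794, 0.0465]
orientation: [0.709, 0.082, 0.695, -0.09]
force: [-0.8, 0.3, -0.6]
finger_gap: 0.0849
t 14.6 p [0.4638 0.2794 0.0465] gap 0.0849 F [-0.8  0.3 -0.6] q [-0.22  0.83 -0.61  1.96  0.85  0.63 -1.65]
R [[0.018, -0.014, -1.0], [0.241, 0.97, -0.009], [0.97, -0.241, 0.021]]
[.463,.278,.045] delta cm [ 0.15 -0.15 -0.05] rows>= 0.0351066891859752
```

```bash
python3 -m jog '[{"x":0.1,"y":-0.1,"z":0,"spin":0},{"x":0,"y":0,"z":0,"spin":0},{"x":0,"y":0,"z":0,"spin":0},{"x":0,"y":0,"z":0,"spin":0},{"x":0,"y":0,"z":0,"spin":0},{"x":0,"y":0,"z":0,"spin":0}]' 1; python3 go.py; python3 -m jog '[{"x":-1,"y":0,"z":0,"spin":0},{"x":-2,"y":0,"z":0,"spin":0},{"x":-2,"y":0,"z":0,"spin":0},{"x":-2,"y":0,"z":0,"spin":0},{"x":-1,"y":0,"z":0,"spin":0},{"x":0,"y":0,"z":0,"spin":0}]'; python3 go.py "[.636,.1507,.12]"
python3 - <<'E'
from h import *
for c in ("top","side"): save(arm.grab_frame(c),c+"5.png")
E
```

```text
time: 15.35
tcp_pos: [0.4634, 0.2783, 0.0459]
orientation: [0.709, 0.082, 0.695, -0.09]
force: [-0.2, 0.4, 1.5]
finger_gap: 0.0514
t 15.35 p [0.4634 0.2783 0.0459] gap 0.0514 F [-0.2  0.4  1.5] q [-0.22  0.83 -0.61  1.96  0.86  0.63 -1.65]
R [[0.018, -0.013, -1.0], [0.242, 0.97, -0.008], [0.97, -0.241, 0.021]]
time: 16.1
tcp_pos: [0.4617, 0.2783, 0.1292]
orientation: [0.709, 0.081, 0.695, -0.091]
force: [-0.2, 0.5, -1.6]
finger_gap: 0.0515
t 16.1 p [0.4617 0.2783 0.1292] gap 0.0515 F [-0.2  0.5 -1.6] q [-0.14  0.71 -0.74  1.92  0.71  0.79 -1.53]
R [[0.017, -0.015, -1.0], [0.242, 0.97, -0.01], [0.97, -0.241, 0.02]]
[.636,.1507,.12] delta cm [ 1.41 -8.16 19.98] rows>= 3.459576111907266
```

View pics/side5.png

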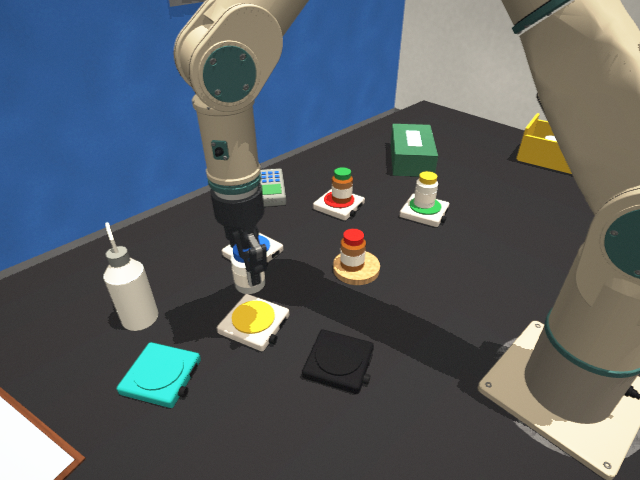

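The side view shows the blue bottle held upright at (250,265), and the yellow plate at (253,317) is free. I'll refine the plate centres from the pictures where they are uncovered.

```bash
python3 - <<'E'
from meas import *
cal={c:arm.grab_frame(c) for c in ("top","side")}
for cam,n,pl,p in (("side",4,"blue",[.636,.15]),("top",4,"blue",[.636,.15]),("side",5,"yellow",[.4636,.279]),("top",5,"yellow",[.4636,.279])):
    f=dict(cal[cam]); f["color"]=cv2.cvtColor(cv2.imread(f"pics/{cam}{n}.png"),cv2.COLOR_BGR2RGB)
    m=blob(cmask(f,pl),proj(f,[*p,.026]),20)
    print(cam,pl,*( [np.round(x,4) for x in circ(f,m,.026,.04)] if m is not None else "-"))
E
```

```text
side blue [0.6345 0.1505 0.039 ] 601
top blue [0.6376 0.1507 0.037 ] 627
side yellow [0.4628 0.279  0.0397] 1088
top yellow [0.465  0.2786 0.0373] 331
```

```bash
python3 -m jog '[{"x":0,"y":-1,"z":2.5,"spin":0},{"x":0.3,"y":-1.9,"z":4.5,"spin":0},{"x":0.4,"y":-1.9,"z":4.7,"spin":0},{"x":0.3,"y":-1.8,"z":4.5,"spin":0},{"x":0,"y":-1,"z":2.6,"spin":0},{"x":0,"y":-0.3,"z":0.8,"spin":0},{"x":0,"y":0,"z":0,"spin":0}]'; python3 go.py "[.636,.1507,.046]"
```

```text
time: 17.18
tcp_pos: [0.6336, 0.1515, 0.116]
orientation: [0.705, 0.078, 0.699, -0.09]
force: [-0.5, 0.1, -0.9]
finger_gap: 0.0518
t 17.18 p [0.6336 0.1515 0.116 ] gap 0.0518 F [-0.5  0.1 -0.9] q [ 0.12  0.87 -0.74  1.6   0.71  0.96 -1.11]
R [[0.006, -0.018, -1.0], [0.236, 0.972, -0.016], [0.972, -0.236, 0.01]]
[.636,.1507,.046] delta cm [7.   0.09 0.18] rows>= 1.1204659323391342
```

```bash
python3 -m jog '[{"x":1.5,"y":0.1,"z":0.2,"spin":0},{"x":2,"y":0,"z":0,"spin":0},{"x":1.5,"y":0,"z":0,"spin":0},{"x":0.6,"y":0,"z":0,"spin":0},{"x":0.2,"y":0,"z":0,"spin":0},{"x":0,"y":0,"z":0,"spin":0}]'; python3 go.py "[.636,.1507,.046]"
```

```text
time: 17.92
tcp_pos: [0.6319, 0.1552, 0.053]
orientation: [0.704, 0.076, 0.701, -0.087]
force: [0.2, 0.4, -0.5]
finger_gap: 0.0515
t 17.93 p [0.6319 0.1552 0.053 ] gap 0.0515 F [ 0.2  0.4 -0.5] q [ 0.09  0.95 -0.69  1.63  0.78  0.86 -1.16]
R [[0.002, -0.017, -1.0], [0.229, 0.973, -0.016], [0.973, -0.229, 0.006]]
[.636,.1507,.046] delta cm [ 0.7  -0.33  0.49] rows>= 0.14747484871033203
```

```bash
python3 -m jog '[{"x":0.2,"y":-0.3,"z":0.5,"spin":0},{"x":0.3,"y":0,"z":0,"spin":0},{"x":0.1,"y":0,"z":0,"spin":0},{"x":0,"y":0,"z":0,"spin":0}]'; python3 go.py "[.636,.1507,.046]"
```

```text
time: 18.42
tcp_pos: [0.6376, 0.1505, 0.048]
orientation: [0.705, 0.076, 0.7, -0.087]
force: [-0.6, 0.3, -1.6]
finger_gap: 0.0512
t 18.43 p [0.6376 0.1505 0.048 ] gap 0.0512 F [-0.6  0.3 -1.6] q [ 0.1   0.96 -0.69  1.62  0.78  0.86 -1.15]
R [[0.005, -0.016, -1.0], [0.23, 0.973, -0.015], [0.973, -0.23, 0.008]]
[.636,.1507,.046] delta cm [ 0.2  -0.01 -0.16] rows>= 0.041037793162703846
```

```bash
python3 -m jog '[{"x":0.2,"y":0,"z":0,"spin":0},{"x":0,"y":0,"z":0,"spin":0}]'; python3 go.py; python3 -m jog '[{"x":0,"y":0,"z":0,"spin":0},{"x":0,"y":0,"z":0,"spin":0},{"x":0,"y":0,"z":0,"spin":0},{"x":0,"y":0,"z":0,"spin":0}]' 0; python3 -m jog '[{"x":-2,"y":0,"z":0,"spin":0},{"x":-4,"y":0,"z":0,"spin":0},{"x":-4,"y":0,"z":0,"spin":0},{"x":-2,"y":0,"z":0,"spin":0},{"x":0,"y":0,"z":0,"spin":0}]' ; python3 go.py "[.4725,-.270,.16]"
python3 - <<'E'
from h import *
for c in ("top","side"): save(arm.grab_frame(c),c+"6.png")
E
```

```text
time: 18.68
tcp_pos: [0.6377, 0.1508, 0.0461]
orientation: [0.705, 0.076, 0.7, -0.087]
force: [-0.6, -0.5, -0.6]
finger_gap: 0.0512
t 18.68 p [0.6377 0.1508 0.0461] gap 0.0512 F [-0.6 -0.5 -0.6] q [ 0.1   0.96 -0.69  1.62  0.78  0.86 -1.15]
R [[0.005, -0.016, -1.0], [0.23, 0.973, -0.014], [0.973, -0.23, 0.009]]
time: 19.18
tcp_pos: [0.638, 0.1511, 0.0466]
orientation: [0.705, 0.076, 0.7, -0.087]
force: [-0.6, 0.1, -0.7]
finger_gap: 0.0852
time: 19.8
tcp_pos: [0.6376, 0.1538, 0.1741]
orientation: [0.706, 0.077, 0.699, -0.086]
force: [0.4, 0.3, 0.3]
finger_gap: 0.0855
t 19.8 p [0.6376 0.1538 0.1741] gap 0.0855 F [0.4 0.3 0.3] q [ 0.14  0.81 -0.79  1.55  0.65  1.06 -1.05]
R [[0.008, -0.014, -1.0], [0.229, 0.973, -0.012], [0.973, -0.229, 0.011]]
[.4725,-.270,.16] delta cm [  1.9  -45.02  -6.4 ] rows>= 7.2814318473996
```

View pics/side6.png

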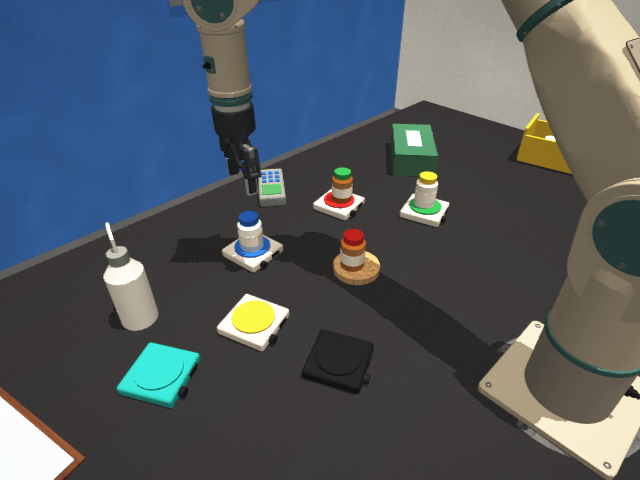

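The side view shows the blue bottle upright and centred on the blue plate at (250,238). Next is yellow.

```bash
python3 -m jog '[{"x":0.2,"y":-3,"z":-0.4,"spin":0},{"x":0.2,"y":-5,"z":-0.7,"spin":0},{"x":0.2,"y":-5.5,"z":-0.8,"spin":0},{"x":0.2,"y":-5.5,"z":-0.8,"spin":0},{"x":0.2,"y":-5.5,"z":-0.8,"spin":0},{"x":0.2,"y":-5.5,"z":-0.8,"spin":0},{"x":0,"y":-5.5,"z":-0.8,"spin":0},{"x":0,"y":-4,"z":-0.6,"spin":0},{"x":0,"y":-2,"z":-0.2,"spin":0},{"x":0,"y":0,"z":0,"spin":0}]'; python3 go.py "[.4725,-.27,.16]" "[.4725,-.27,.046]"
```

```text
time: 21.15
tcp_pos: [0.4685, -0.2501, 0.1478]
orientation: [0.694, 0.078, 0.711, -0.085]
force: [-0.2, 1.1, -0.6]
finger_gap: 0.0853
t 21.15 p [ 0.4685 -0.2501  0.1478] gap 0.0853 F [-0.2  1.1 -0.6] q [ 0.95  0.71 -0.83  1.9   0.7   0.87 -0.48]
R [[-0.025, -0.008, -1.0], [0.229, 0.973, -0.013], [0.973, -0.229, -0.023]]
[.4725,-.27,.16] delta cm [-1.22 -1.86  0.82] rows>= 0.3793840814568605
[.4725,-.27,.046] delta cm [11.4   0.15  0.26] rows>= 1.8240000000000003
```

```bash
python3 -m jog '[{"x":0,"y":-1.8,"z":0.8,"spin":0},{"x":0.5,"y":0,"z":0,"spin":0},{"x":2,"y":0,"z":0,"spin":0},{"x":2,"y":0,"z":0,"spin":0},{"x":1.5,"y":0,"z":0.1,"spin":0},{"x":0.7,"y":0,"z":0.1,"spin":0},{"x":0.2,"y":0,"z":0,"spin":0},{"x":0,"y":0,"z":0,"spin":0}]'; python3 go.py "[.4725,-.27,.046]"
```

```text
time: 22.15
tcp_pos: [0.4723, -0.2598, 0.071]
orientation: [0.692, 0.077, 0.713, -0.078]
force: [-0.9, -0.5, -0.1]
finger_gap: 0.0852
t 22.15 p [ 0.4723 -0.2598  0.071 ] gap 0.0852 F [-0.9 -0.5 -0.1] q [ 0.9   0.83 -0.74  1.92  0.82  0.76 -0.55]
R [[-0.03, 0.001, -1.0], [0.217, 0.976, -0.005], [0.976, -0.217, -0.029]]
[.4725,-.27,.046] delta cm [ 2.5  -0.98  0.32] rows>= 0.4324715722688108
```

```bash
python3 -m jog '[{"x":0.5,"y":-1,"z":0.3,"spin":0},{"x":1,"y":-0.1,"z":0,"spin":0},{"x":0.6,"y":0,"z":0,"spin":0},{"x":0.1,"y":0,"z":0,"spin":0},{"x":0,"y":0,"z":0,"spin":0}]'; python3 go.py "[.4725,-.27,.046]"
```

```text
time: 22.78
tcp_pos: [0.4725, -0.273, 0.0482]
orientation: [0.693, 0.077, 0.713, -0.079]
force: [-0.0, 0.2, 0.0]
finger_gap: 0.0855
t 22.77 p [ 0.4725 -0.273   0.0482] gap 0.0855 F [-0.   0.2  0. ] q [ 0.9   0.87 -0.71  1.91  0.86  0.73 -0.55]
R [[-0.028, 0.0, -1.0], [0.219, 0.976, -0.006], [0.975, -0.219, -0.028]]
[.4725,-.27,.046] delta cm [ 0.22  0.29 -0.06] rows>= 0.05967011240664259
```

```bash
python3 -m jog '[{"x":0.15,"y":0.3,"z":0,"spin":0},{"x":0,"y":0,"z":0,"spin":0},{"x":0,"y":0,"z":0,"spin":0},{"x":0,"y":0,"z":0,"spin":0},{"x":0,"y":0,"z":0,"spin":0},{"x":0,"y":0,"z":0,"spin":0}]' 1; python3 go.py; python3 -m jog '[{"x":-1,"y":0,"z":0,"spin":0},{"x":-2,"y":0,"z":0,"spin":0},{"x":-3,"y":0,"z":0,"spin":0},{"x":-3,"y":0,"z":0,"spin":0},{"x":-2,"y":0,"z":0,"spin":0},{"x":-1,"y":0,"z":0,"spin":0},{"x":0,"y":0,"z":0,"spin":0}]'; python3 go.py "[.4636,.2788,.15]"
python3 - <<'E'
from h import *
for c in ("top","side"): save(arm.grab_frame(c),c+"7.png")
E
```

```text
time: 23.52
tcp_pos: [0.4734, -0.2696, 0.0471]
orientation: [0.693, 0.076, 0.712, -0.079]
force: [-0.4, -0.2, -0.5]
finger_gap: 0.0512
t 23.52 p [ 0.4734 -0.2696  0.0471] gap 0.0512 F [-0.4 -0.2 -0.5] q [ 0.9   0.87 -0.71  1.92  0.86  0.73 -0.56]
R [[-0.028, -0.0, -1.0], [0.218, 0.976, -0.006], [0.976, -0.218, -0.027]]
time: 24.4
tcp_pos: [0.4775, -0.2691, 0.177]
orientation: [0.694, 0.076, 0.711, -0.079]
force: [-0.3, -0.5, -0.8]
finger_gap: 0.0512
t 24.4 p [ 0.4775 -0.2691  0.177 ] gap 0.0512 F [-0.3 -0.5 -0.8] q [ 0.99  0.7  -0.87  1.83  0.66  0.95 -0.39]
R [[-0.025, -0.001, -1.0], [0.217, 0.976, -0.007], [0.976, -0.217, -0.024]]
[.4636,.2788,.15] delta cm [  2.65  53.21 -13.18] rows>= 8.78061020686194
```

View pics/side7.png

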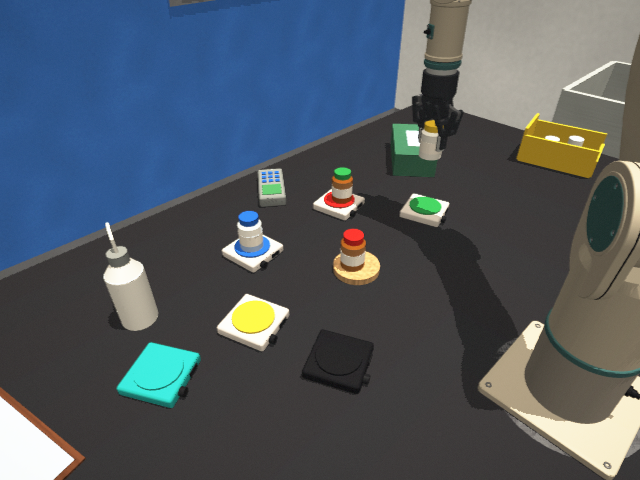

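The side view shows the yellow bottle held at (430,142). The path to the yellow plate crosses above the red bottle with about 6 cm to spare.

```bash
python3 -m jog '[{"x":0,"y":3,"z":-0.7,"spin":0},{"x":0,"y":5,"z":-1.2,"spin":0},{"x":0,"y":5.8,"z":-1.4,"spin":0},{"x":0,"y":5.8,"z":-1.4,"spin":0},{"x":0,"y":5.8,"z":-1.4,"spin":0},{"x":0,"y":5.8,"z":-1.4,"spin":0},{"x":0,"y":5.8,"z":-1.5,"spin":0},{"x":0,"y":5.8,"z":-1.5,"spin":0},{"x":0,"y":4,"z":-1.2,"spin":0},{"x":0,"y":2,"z":-0.5,"spin":0}]'; python3 -m jog '[{"x":0,"y":0,"z":0,"spin":0},{"x":0,"y":0,"z":0,"spin":0}]'; python3 go.py "[.4636,.2788,.15]"
```

```text
time: 25.75
tcp_pos: [0.461, 0.2458, 0.1674]
orientation: [0.688, 0.079, 0.717, -0.081]
force: [0.1, -0.6, -1.3]
finger_gap: 0.0512
time: 26.0
tcp_pos: [0.4596, 0.2462, 0.1659]
orientation: [0.687, 0.077, 0.718, -0.08]
force: [0.7, -0.3, -1.1]
finger_gap: 0.0513
t 26.0 p [0.4596 0.2462 0.1659] gap 0.0513 F [ 0.7 -0.3 -1.1] q [-0.01  0.68 -0.82  1.89  0.6   0.88 -1.35]
R [[-0.044, 0.0, -0.999], [0.221, 0.975, -0.01], [0.974, -0.221, -0.043]]
[.4636,.2788,.15] delta cm [ 1.57  3.29 -0.26] rows>= 0.5840491683257324
```

```bash
python3 -m jog '[{"x":0.5,"y":1.5,"z":0,"spin":0},{"x":1,"y":1.2,"z":-0.2,"spin":0},{"x":1.5,"y":0.3,"z":-0.1,"spin":0},{"x":2,"y":0.1,"z":0,"spin":0},{"x":2,"y":0,"z":0,"spin":0},{"x":1.5,"y":0,"z":0,"spin":0},{"x":0.6,"y":0,"z":0,"spin":0},{"x":0,"y":0,"z":0,"spin":0}]'; python3 go.py "[.4636,.2788,.047]"
```

```text
time: 27.0
tcp_pos: [0.4593, 0.2752, 0.0667]
orientation: [0.686, 0.077, 0.719, -0.083]
force: [-0.1, -0.1, -1.3]
finger_gap: 0.0512
t 27.0 p [0.4593 0.2752 0.0667] gap 0.0512 F [-0.1 -0.1 -1.3] q [-0.14  0.83 -0.69  1.92  0.74  0.72 -1.51]
R [[-0.048, -0.003, -0.999], [0.225, 0.974, -0.014], [0.973, -0.226, -0.046]]
[.4636,.2788,.047] delta cm [1.95 0.48 0.42] rows>= 0.32813576005612627
```

```bash
python3 -m jog '[{"x":0.5,"y":0.4,"z":0.4,"spin":0},{"x":0.7,"y":0,"z":0,"spin":0},{"x":0.3,"y":0,"z":0,"spin":0},{"x":0,"y":0,"z":0,"spin":0}]'; python3 go.py "[.4636,.2788,.047]"
```

```text
time: 27.5
tcp_pos: [0.4649, 0.2789, 0.0517]
orientation: [0.687, 0.078, 0.718, -0.083]
force: [-1.0, -0.7, -2.2]
finger_gap: 0.0511
t 27.5 p [0.4649 0.2789 0.0517] gap 0.0511 F [-1.  -0.7 -2.2] q [-0.16  0.85 -0.67  1.91  0.76  0.7  -1.52]
R [[-0.045, -0.002, -0.999], [0.226, 0.974, -0.012], [0.973, -0.226, -0.044]]
[.4636,.2788,.047] delta cm [ 0.47 -0.04 -0.1 ] rows>= 0.07773592545292757
```

```bash
python3 -m jog '[{"x":0.25,"y":0,"z":-0.1,"spin":0},{"x":0.2,"y":0,"z":0,"spin":0},{"x":0,"y":0,"z":0,"spin":0}]'; python3 go.py "[.4636,.2788,.047]"
```

```text
time: 27.88
tcp_pos: [0.4637, 0.2793, 0.0475]
orientation: [0.687, 0.078, 0.718, -0.083]
force: [-0.7, -0.2, -1.0]
finger_gap: 0.0513
t 27.88 p [0.4637 0.2793 0.0475] gap 0.0513 F [-0.7 -0.2 -1. ] q [-0.16  0.86 -0.67  1.91  0.77  0.69 -1.53]
R [[-0.045, -0.002, -0.999], [0.226, 0.974, -0.012], [0.973, -0.226, -0.043]]
[.4636,.2788,.047] delta cm [ 0.05 -0.05  0.01] rows>= 0.011462523566493625
```

```bash
python3 -m jog '[{"x":0.05,"y":0,"z":0,"spin":0},{"x":0,"y":0,"z":0,"spin":0},{"x":0,"y":0,"z":0,"spin":0},{"x":0,"y":0,"z":0,"spin":0},{"x":0,"y":0,"z":0,"spin":0}]' 0; python3 -m jog '[{"x":-2,"y":0,"z":0,"spin":0},{"x":-4,"y":0,"z":0,"spin":0},{"x":-4,"y":0,"z":0,"spin":0},{"x":-3,"y":0,"z":0,"spin":0},{"x":0,"y":0,"z":0,"spin":0}]' ; python3 go.py "[.633,-.136,.17]"
python3 - <<'E'
from h import *
for c in ("top","side"): save(arm.grab_frame(c),c+"8.png")
E
```

```text
time: 28.5
tcp_pos: [0.464, 0.2796, 0.0472]
orientation: [0.687, 0.078, 0.718, -0.083]
force: [-0.2, -0.3, 0.0]
finger_gap: 0.0853
time: 29.12
tcp_pos: [0.4699, 0.2809, 0.1861]
orientation: [0.688, 0.078, 0.717, -0.081]
force: [-0.2, 0.2, -0.6]
finger_gap: 0.0854
t 29.12 p [0.4699 0.2809 0.1861] gap 0.0854 F [-0.2  0.2 -0.6] q [-0.06  0.68 -0.83  1.81  0.57  0.95 -1.36]
R [[-0.042, 0.001, -0.999], [0.224, 0.975, -0.008], [0.974, -0.224, -0.041]]
[.633,-.136,.17] delta cm [  0.88 -36.96  25.3 ] rows>= 7.168055568700994
```

View pics/side8.png

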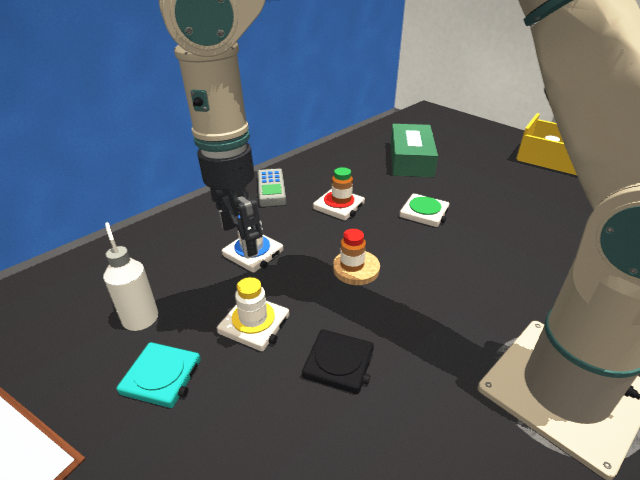

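The side view shows the yellow bottle upright on the yellow plate at (252,305). Next is green, using slower rows to keep the tool from tilting further.

```bash
python3 -m jog '[{"x":0,"y":-2,"z":1.4,"spin":0},{"x":0,"y":-3.3,"z":2.3,"spin":0},{"x":0,"y":-3.5,"z":2.4,"spin":0},{"x":0,"y":-3.5,"z":2.4,"spin":0},{"x":0,"y":-3.5,"z":2.4,"spin":0},{"x":0.1,"y":-3.5,"z":2.4,"spin":0},{"x":0.1,"y":-3.5,"z":2.4,"spin":0},{"x":0.1,"y":-3.5,"z":2.4,"spin":0},{"x":0.1,"y":-3.5,"z":2.4,"spin":0},{"x":0,"y":-3.5,"z":2.4,"spin":0}]'; python3 -m jog '[{"x":0,"y":-2,"z":1.3,"spin":0},{"x":0,"y":-1,"z":0.6,"spin":0},{"x":0,"y":0,"z":0,"spin":0}]'; python3 go.py "[.633,-.136,.15]" "[.633,-.136,.046]"
```

```text
time: 30.48
tcp_pos: [0.6134, -0.105, 0.161]
orientation: [0.679, 0.072, 0.727, -0.079]
force: [0.0, 1.1, 0.2]
finger_gap: 0.0855
time: 30.85
tcp_pos: [0.6236, -0.1433, 0.1557]
orientation: [0.676, 0.073, 0.729, -0.081]
force: [-0.6, 0.7, -0.2]
finger_gap: 0.0855
t 30.85 p [ 0.6236 -0.1433  0.1557] gap 0.0855 F [-0.6  0.7 -0.2] q [ 0.61  0.86 -0.81  1.53  0.65  1.13 -0.58]
R [[-0.076, -0.003, -0.997], [0.216, 0.976, -0.019], [0.973, -0.217, -0.074]]
[.633,-.136,.15] delta cm [0.49 0.92 0.8 ] rows>= 0.2109064411994291
[.633,-.136,.046] delta cm [10.37  0.2   0.76] rows>= 1.6640000000000001
```

The tool has drifted to a 4.4° tilt, which I don't want when gripping. I'll rise clear and test which motions remove it.

```bash
T(){ python3 go.py | grep -E "^R|^t" | cut -c1-200; }; python3 -m jog '[{"x":-5,"y":0,"z":0,"spin":0},{"x":-5,"y":0,"z":0,"spin":0},{"x":0,"y":0,"z":0,"spin":0}]' >/dev/null; T
python3 -m jog '[{"x":0,"y":0,"z":-6,"spin":0},{"x":0,"y":0,"z":-6,"spin":0},{"x":0,"y":0,"z":0,"spin":0},{"x":0,"y":0,"z":0,"spin":0}]' >/dev/null; T
python3 -m jog '[{"x":0,"y":0,"z":6,"spin":0},{"x":0,"y":0,"z":6,"spin":0},{"x":0,"y":0,"z":0,"spin":0},{"x":0,"y":0,"z":0,"spin":0}]' >/dev/null; T
python3 -m jog '[{"x":0,"y":6,"z":0,"spin":0},{"x":0,"y":6,"z":0,"spin":0},{"x":0,"y":0,"z":0,"spin":0},{"x":0,"y":0,"z":0,"spin":0}]' >/dev/null; T
python3 -m jog '[{"x":0,"y":-6,"z":0,"spin":0},{"x":0,"y":-6,"z":0,"spin":0},{"x":0,"y":0,"z":0,"spin":0},{"x":0,"y":0,"z":0,"spin":0}]' >/dev/null; T
```

```text
t 31.23 p [ 0.6296 -0.1371  0.2566] gap 0.0852 F [-0.6 -0.4 -0.6] q [ 0.61  0.77 -0.86  1.4   0.57  1.32 -0.51]
R [[-0.08, 0.0, -0.997], [0.208, 0.978, -0.016], [0.975, -0.209, -0.079]]
t 31.73 p [ 0.5054 -0.106   0.2624] gap 0.0853 F [ 1.  -0.1 -0.1] q [ 0.74  0.59 -0.94  1.75  0.5   1.16 -0.57]
R [[-0.088, 0.001, -0.996], [0.199, 0.98, -0.016], [0.976, -0.2, -0.086]]
t 32.23 p [ 0.6256 -0.1284  0.2474] gap 0.0851 F [-0.3  0.5  0.5] q [ 0.6   0.78 -0.87  1.42  0.57  1.31 -0.52]
R [[-0.093, 0.003, -0.996], [0.197, 0.98, -0.016], [0.976, -0.197, -0.092]]
t 32.73 p [ 0.6479 -0.0092  0.2451] gap 0.0858 F [-0.9 -0.2  0.4] q [ 0.41  0.79 -0.86  1.39  0.56  1.32 -0.69]
R [[-0.095, 0.001, -0.996], [0.199, 0.98, -0.018], [0.976, -0.199, -0.093]]
t 33.23 p [ 0.6214 -0.1345  0.2476] gap 0.0854 F [-0.7  0.9  0.4] q [ 0.61  0.77 -0.87  1.43  0.57  1.31 -0.52]
R [[-0.095, -0.001, -0.996], [0.203, 0.979, -0.02], [0.975, -0.204, -0.092]]
```

```bash
T(){ python3 go.py | grep -E "^R|^t" | cut -c1-200; }; 
for i in 1 2 3; do python3 -m jog '[{"x":0,"y":0,"z":0,"spin":-0.18},{"x":0,"y":0,"z":0,"spin":-0.18},{"x":0,"y":0,"z":0,"spin":-0.18},{"x":0,"y":0,"z":0,"spin":-0.18},{"x":0,"y":0,"z":0,"spin":-0.18},{"x":0,"y":0,"z":0,"spin":0}]' >/dev/null; T; done
```

```text
t 33.98 p [ 0.6209 -0.131   0.2489] gap 0.0856 F [ 0.8  0.5 -0.3] q [ 0.69  0.85 -1.09  1.43  0.72  1.4   0.29]
R [[-0.094, -0.002, -0.996], [-0.662, 0.747, 0.061], [0.744, 0.664, -0.071]]
t 34.73 p [ 0.621  -0.128   0.2499] gap 0.0854 F [0.2 0.1 0.4] q [ 0.72  0.9  -1.21  1.43  0.8   1.46  1.14]
R [[-0.093, -0.003, -0.996], [-0.994, -0.065, 0.093], [-0.065, 0.998, 0.003]]
t 35.48 p [ 0.6211 -0.1263  0.2506] gap 0.0858 F [0.2 0.  0.1] q [ 0.72  0.91 -1.23  1.43  0.81  1.47  2.02]
R [[-0.093, -0.005, -0.996], [-0.571, -0.819, 0.057], [-0.816, 0.574, 0.073]]
```

```bash
T(){ python3 go.py | grep -E "^R|^t" | cut -c1-200; }; 
python3 -m jog '[{"x":0,"y":5,"z":0,"spin":0},{"x":0,"y":5,"z":0,"spin":0},{"x":0,"y":0,"z":0,"spin":0},{"x":0,"y":0,"z":0,"spin":0}]' >/dev/null; T
python3 -m jog '[{"x":0,"y":-5,"z":0,"spin":0},{"x":0,"y":-5,"z":0,"spin":0},{"x":0,"y":0,"z":0,"spin":0},{"x":0,"y":0,"z":0,"spin":0}]' >/dev/null; T
python3 -m jog '[{"x":0,"y":0,"z":5,"spin":0},{"x":0,"y":0,"z":5,"spin":0},{"x":0,"y":0,"z":0,"spin":0},{"x":0,"y":0,"z":0,"spin":0}]' >/dev/null; T
python3 -m jog '[{"x":0,"y":0,"z":-5,"spin":0},{"x":0,"y":0,"z":-5,"spin":0},{"x":0,"y":0,"z":0,"spin":0},{"x":0,"y":0,"z":0,"spin":0}]' >/dev/null; T
```

```text
t 35.98 p [ 0.5629 -0.2084  0.2565] gap 0.0855 F [-0.1 -0.   0. ] q [ 0.91  0.85 -1.22  1.53  0.78  1.43  2.12]
R [[-0.092, -0.005, -0.996], [-0.59, -0.805, 0.058], [-0.802, 0.593, 0.071]]
t 36.48 p [ 0.625  -0.1223  0.2502] gap 0.0854 F [ 0.6 -0.1 -0.7] q [ 0.7   0.89 -1.18  1.42  0.78  1.45  2.  ]
R [[-0.091, -0.004, -0.996], [-0.596, -0.801, 0.058], [-0.797, 0.599, 0.071]]
t 36.98 p [ 0.5429 -0.0629  0.2571] gap 0.0857 F [ 0.  -0.3 -0.6] q [ 0.73  0.76 -1.2   1.68  0.7   1.31  1.87]
R [[-0.091, -0.004, -0.996], [-0.603, -0.795, 0.059], [-0.792, 0.606, 0.07]]
t 37.48 p [ 0.6256 -0.1289  0.249 ] gap 0.0857 F [-1.1  0.4 -0.7] q [ 0.7   0.88 -1.14  1.42  0.76  1.43  2.02]
R [[-0.091, -0.004, -0.996], [-0.61, -0.79, 0.058], [-0.787, 0.613, 0.07]]
```

```bash
T(){ python3 go.py | grep -E "^R|^t" | cut -c1-200; }; 
python3 -m jog '[{"x":0,"y":-2.4,"z":-3.1,"spin":0},{"x":0,"y":-2.4,"z":-3.1,"spin":0},{"x":0,"y":-2.4,"z":-3.1,"spin":0},{"x":0,"y":-2.4,"z":-3.1,"spin":0},{"x":0,"y":0,"z":0,"spin":0}]' >/dev/null; T
python3 -m jog '[{"x":0,"y":-1.2,"z":-1.5,"spin":0},{"x":0,"y":-1.2,"z":-1.5,"spin":0},{"x":0,"y":-1.2,"z":-1.5,"spin":0},{"x":0,"y":0,"z":0,"spin":0}]' >/dev/null; T
```

```text
t 38.1 p [ 0.7837 -0.1283  0.2344] gap 0.0855 F [-0.1 -0.2  0.8] q [ 0.43  1.08 -1.04  0.83  0.84  1.65  2.22]
R [[-0.092, -0.004, -0.996], [-0.609, -0.791, 0.059], [-0.788, 0.612, 0.071]]
t 38.6 p [ 0.8395 -0.1262  0.2309] gap 0.0855 F [-0.6 -0.1 -0.9] q [ 0.29  1.18 -1.    0.48  0.89  1.77  2.37]
R [[-0.094, -0.002, -0.996], [-0.606, -0.793, 0.059], [-0.79, 0.609, 0.073]]
```

```bash
T(){ python3 go.py | grep -E "^R|^t" | cut -c1-200; }; 
python3 -m jog '[{"x":0,"y":-1,"z":-1.2,"spin":0},{"x":0,"y":-1,"z":-1.2,"spin":0},{"x":0,"y":0,"z":0,"spin":0}]' >/dev/null; T
python3 -m jog '[{"x":0,"y":-1.2,"z":-1.5,"spin":0},{"x":0,"y":-1.2,"z":-1.5,"spin":0},{"x":0,"y":0,"z":0,"spin":0}]' >/dev/null; T
```

```text
t 38.98 p [ 0.8642 -0.1241  0.2282] gap 0.0854 F [0.4 0.7 0.5] q [ 0.18  1.25 -0.93  0.19  0.89  1.87  2.51]
R [[-0.093, -0.002, -0.996], [-0.603, -0.796, 0.058], [-0.792, 0.606, 0.073]]
t 39.35 p [ 0.8751 -0.1233  0.221 ] gap 0.0856 F [ 0.4  0.4 -0. ] q [ 0.16  1.25 -0.68  0.19  0.66  1.81  2.52]
R [[-0.068, -0.002, -0.998], [-0.609, -0.792, 0.043], [-0.79, 0.611, 0.052]]
```

The push out to the reach limit is working: the tilt went from −0.093 to −0.068. I'll continue in small steps.

```bash
T(){ python3 go.py | grep -E "^R|^t" | cut -c1-200; }; 
python3 -m jog '[{"x":0,"y":-1.2,"z":-1.5,"spin":0},{"x":0,"y":-1.2,"z":-1.5,"spin":0},{"x":0,"y":0,"z":0,"spin":0}]' >/dev/null; T
python3 -m jog '[{"x":0,"y":-0.9,"z":-1.1,"spin":0},{"x":0,"y":-0.9,"z":-1.1,"spin":0},{"x":0,"y":0,"z":0,"spin":0}]' >/dev/null; T
```

```text
t 39.73 p [ 0.8857 -0.1229  0.2146] gap 0.0852 F [-0.8 -0.1 -0.6] q [ 0.14  1.25 -0.41  0.19  0.39  1.76  2.54]
R [[-0.043, -0.002, -0.999], [-0.615, -0.788, 0.028], [-0.787, 0.616, 0.033]]
t 40.1 p [ 0.8932 -0.1219  0.2105] gap 0.0855 F [0.  0.3 0.3] q [ 0.12  1.25 -0.19  0.19  0.18  1.73  2.56]
R [[-0.026, -0.001, -1.0], [-0.619, -0.785, 0.016], [-0.785, 0.619, 0.02]]
```

```bash
T(){ python3 go.py | grep -E "^R|^t" | cut -c1-200; }; 
python3 -m jog '[{"x":0,"y":-1.2,"z":-1.5,"spin":0},{"x":0,"y":-1.2,"z":-1.5,"spin":0},{"x":0,"y":0,"z":0,"spin":0}]' >/dev/null; T
python3 -m jog '[{"x":0,"y":-0.6,"z":-0.8,"spin":0},{"x":0,"y":0,"z":0,"spin":0}]' >/dev/null; T
```

```text
t 40.48 p [ 0.9038 -0.1196  0.2044] gap 0.0855 F [0.7 0.4 0.1] q [ 0.09  1.26  0.1   0.19 -0.1   1.69  2.58]
R [[-0.001, 0.0, -1.0], [-0.622, -0.783, 0.001], [-0.783, 0.622, 0.001]]
t 40.73 p [ 0.9061 -0.1196  0.2034] gap 0.0856 F [-0.1  0.6  0.5] q [ 0.09  1.27  0.17  0.19 -0.17  1.69  2.59]
R [[0.005, 0.001, -1.0], [-0.623, -0.782, -0.004], [-0.782, 0.623, -0.003]]
```

The tool is vertical again, and the elbow is back near neutral too (q3 0.17). I'll return to green, taking the excess spin out of joint 7 on the way.

```bash
T(){ python3 go.py "[.633,-.136,.15]"; }; 
python3 -m jog '[{"x":0,"y":1.2,"z":1.6,"spin":0},{"x":0,"y":2,"z":2.5,"spin":0},{"x":0,"y":2,"z":2.5,"spin":0},{"x":0,"y":2,"z":2.5,"spin":0},{"x":0,"y":2,"z":2.5,"spin":0},{"x":0,"y":2,"z":2.5,"spin":0},{"x":0,"y":2,"z":2.5,"spin":0},{"x":0,"y":2,"z":2.5,"spin":0},{"x":0,"y":1.2,"z":1.6,"spin":0},{"x":0,"y":0,"z":0,"spin":0}]' >/dev/null; T
python3 -m jog '[{"x":0,"y":0,"z":0,"spin":0.18},{"x":0,"y":0,"z":0,"spin":0.18},{"x":0,"y":0,"z":0,"spin":0.18},{"x":0,"y":0,"z":0,"spin":0.18},{"x":0,"y":0,"z":0,"spin":0.18},{"x":0,"y":0,"z":0,"spin":0}]' >/dev/null; T
```

```text
t 41.98 p [ 0.6318 -0.1102  0.2016] gap 0.0854 F [ 0.3 -0.2  1.1] q [ 0.04  0.65  0.16  1.58 -0.12  0.92  2.75]
R [[0.001, 0.004, -1.0], [-0.59, -0.808, -0.004], [-0.808, 0.589, 0.002]]
[.633,-.136,.15] delta cm [ 5.14  2.03 -1.63] rows>= 0.9226840602145607
t 42.73 p [ 0.6386 -0.1035  0.2024] gap 0.085 F [ 0.7  0.6 -0.1] q [-0.12  0.69  0.41  1.57 -0.32  0.95  2.01]
R [[0.004, 0.005, -1.0], [-0.999, -0.037, -0.004], [-0.037, 0.999, 0.004]]
[.633,-.136,.15] delta cm [ 5.22  0.7  -3.25] rows>= 0.9905248567886599
```

```bash
python3 -m jog '[{"x":0.5,"y":0.4,"z":-1.6,"spin":0},{"x":1,"y":0.3,"z":-1.6,"spin":0},{"x":2,"y":0,"z":0,"spin":0},{"x":1,"y":0,"z":0,"spin":0},{"x":0.5,"y":0,"z":0,"spin":0},{"x":0,"y":0,"z":0,"spin":0}]'; python3 go.py "[.633,-.136,.046]"
python3 - <<'E'
from meas import *
fs={}
for c in ("top","side"): f=arm.grab_frame(c); save(f,c+"9.png"); fs[c]=f
B={"red":([.447,.028],.085),"blue":([.637,.151],.098),"yellow":([.464,.279],.098),"green":([.633,-.136],.098)}
for cam,f in fs.items():
    for c,(p,z) in B.items():
        m=blob(cmask(f,c),proj(f,[*p,z]),12)
        print(cam,c,"cap",*([np.round(x,4) for x in circ(f,m,z,.021)] if m is not None else "-"))
    m=blob(cmask(f,"green"),proj(f,[.462,-.262,.026]),20); print(cam,"greenplate",*([np.round(x,4) for x in circ(f,m,.026,.04)] if m is not None else "-"))
E
```

```text
time: 43.48
tcp_pos: [0.6323, -0.1422, 0.1492]
orientation: [-0.49, 0.511, -0.487, -0.511]
force: [0.9, 0.9, -0.6]
finger_gap: 0.0855
t 43.48 p [ 0.6323 -0.1422  0.1492] gap 0.0855 F [ 0.9  0.9 -0.6] q [-0.04  0.75  0.38  1.61 -0.35  0.85  2.1 ]
R [[0.003, 0.003, -1.0], [-0.999, -0.044, -0.003], [-0.045, 0.999, 0.003]]
[.633,-.136,.046] delta cm [10.32 -0.07  0.58] rows>= 1.6534389587162932
top red cap [0.4456 0.0347 0.0156] 11
top blue cap [0.6385 0.1518 0.0192] 186
top yellow cap [0.4518 0.269  0.0352] 238
top green cap -
top greenplate [ 0.4641 -0.2627  0.0358] 614
side red cap [0.446  0.0238 0.0269] 303
side blue cap [0.6385 0.1493 0.0258] 255
side yellow cap [0.4635 0.2784 0.0258] 433
side green cap [ 0.6318 -0.1377  0.0261] 149
side greenplate [ 0.4613 -0.2625  0.0388] 417
```

View pics/side9.png

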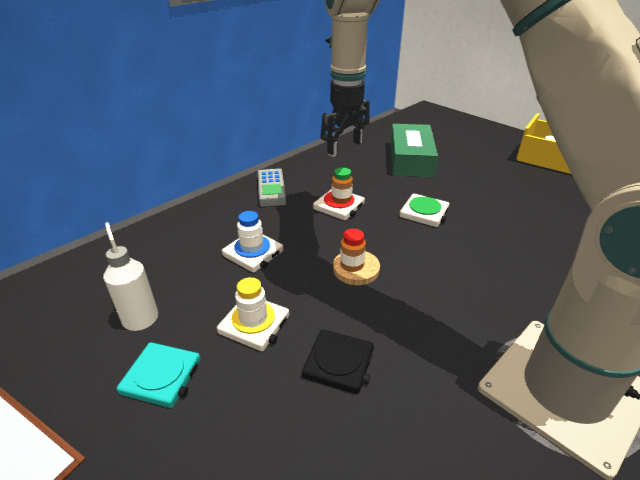

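View pics/top9.png

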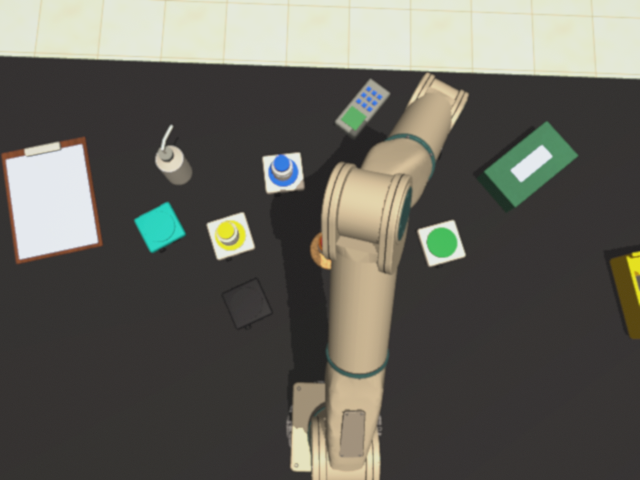

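The side view shows blue (250,238) and yellow (251,305) on their own plates, red on the cork (354,252), and the gripper above green (342,188). In the top view the blue (283,170) and yellow (229,236) bottles sit centred.

```bash
python3 -m jog '[{"x":1.5,"y":0,"z":0.5,"spin":0},{"x":2,"y":0,"z":0,"spin":0},{"x":2,"y":0,"z":0,"spin":0},{"x":2,"y":0,"z":0,"spin":0},{"x":1,"y":0,"z":0,"spin":0},{"x":0.5,"y":0,"z":0,"spin":0},{"x":0,"y":0,"z":0,"spin":0}]'; python3 go.py "[.632,-.137,.046]"
```

```text
time: 44.45
tcp_pos: [0.6343, -0.1326, 0.0559]
orientation: [-0.49, 0.513, -0.485, -0.511]
force: [-0.0, 0.1, -0.3]
finger_gap: 0.0854
t 44.45 p [ 0.6343 -0.1326  0.0559] gap 0.0854 F [-0.   0.1 -0.3] q [-0.02  0.86  0.32  1.66 -0.4   0.67  2.13]
R [[0.007, 0.004, -1.0], [-0.999, -0.049, -0.007], [-0.049, 0.999, 0.004]]
[.632,-.137,.046] delta cm [ 0.99  0.26 -0.43] rows>= 0.17685238216936847
```

```bash
python3 -m jog '[{"x":0.6,"y":0.2,"z":-0.4,"spin":0},{"x":0.3,"y":0,"z":0,"spin":0},{"x":0,"y":0,"z":0,"spin":0}]'; python3 go.py "[.632,-.137,.046]"; python3 -m jog '[{"x":0,"y":0,"z":0,"spin":0},{"x":0,"y":0,"z":0,"spin":0},{"x":0,"y":0,"z":0,"spin":0},{"x":0,"y":0,"z":0,"spin":0},{"x":0,"y":0,"z":0,"spin":0},{"x":0,"y":0,"z":0,"spin":0}]' 1; python3 go.py "[.462,-.262,.14]"; python3 -m jog '[{"x":-1,"y":0,"z":0,"spin":0},{"x":-2,"y":0,"z":0,"spin":0},{"x":-2,"y":0,"z":0,"spin":0},{"x":-2,"y":0,"z":0,"spin":0},{"x":-1,"y":0,"z":0,"spin":0},{"x":0,"y":0,"z":0,"spin":0}]';python3 go.py "[.462,-.2625,.14]"
```

```text
time: 44.82
tcp_pos: [0.6334, -0.1375, 0.0477]
orientation: [-0.491, 0.514, -0.484, -0.51]
force: [0.3, 0.5, -0.2]
finger_gap: 0.0856
t 44.83 p [ 0.6334 -0.1375  0.0477] gap 0.0856 F [ 0.3  0.5 -0.2] q [-0.01  0.87  0.31  1.67 -0.41  0.66  2.14]
R [[0.01, 0.003, -1.0], [-0.999, -0.049, -0.01], [-0.049, 0.999, 0.003]]
[.632,-.137,.046] delta cm [0.17 0.14 0.06] rows>= 0.03590661705806579
time: 45.58
tcp_pos: [0.6338, -0.1375, 0.0483]
orientation: [-0.491, 0.514, -0.484, -0.51]
force: [-0.1, 0.3, 0.2]
finger_gap: 0.0512
t 45.58 p [ 0.6338 -0.1375  0.0483] gap 0.0512 F [-0.1  0.3  0.2] q [-0.01  0.87  0.31  1.67 -0.41  0.66  2.14]
R [[0.011, 0.003, -1.0], [-0.999, -0.049, -0.011], [-0.049, 0.999, 0.003]]
[.462,-.262,.14] delta cm [ -9.39  17.67 -11.57] rows>= 3.6985557253612957
time: 46.32
tcp_pos: [0.6334, -0.138, 0.1356]
orientation: [-0.492, 0.515, -0.484, -0.509]
force: [-0.4, 0.0, -1.9]
finger_gap: 0.0511
t 46.33 p [ 0.6334 -0.138   0.1356] gap 0.0511 F [-0.4  0.  -1.9] q [-0.04  0.76  0.37  1.63 -0.36  0.81  2.1 ]
R [[0.013, 0.003, -1.0], [-0.999, -0.049, -0.013], [-0.049, 0.999, 0.002]]
[.462,-.2625,.14] delta cm [ -0.7   17.72 -11.6 ] rows>= 3.3912935929526133
```

```bash
python3 -m jog '[{"x":0,"y":1.5,"z":-1,"spin":0},{"x":-0.1,"y":3,"z":-2,"spin":0},{"x":-0.1,"y":3,"z":-2,"spin":0},{"x":-0.1,"y":3,"z":-2,"spin":0},{"x":-0.1,"y":3,"z":-2,"spin":0},{"x":0,"y":2.5,"z":-1.6,"spin":0},{"x":0,"y":1.2,"z":-0.8,"spin":0},{"x":0,"y":0,"z":0,"spin":0},{"x":0,"y":0,"z":0,"spin":0}]';python3 go.py "[.462,-.2625,.048]"
```

```text
time: 47.45
tcp_pos: [0.4511, -0.2656, 0.1327]
orientation: [0.49, -0.51, 0.487, 0.512]
force: [0.3, 0.7, -0.3]
finger_gap: 0.0518
t 47.45 p [ 0.4511 -0.2656  0.1327] gap 0.0518 F [ 0.3  0.7 -0.3] q [ 0.26  0.62  0.33  1.97 -0.34  0.61  2.43]
R [[0.0, 0.005, -1.0], [-0.999, -0.045, -0.0], [-0.045, 0.999, 0.005]]
[.462,-.2625,.048] delta cm [ 8.47 -1.1   0.22] rows>= 1.3665925582136271
```

```bash
python3 -m jog '[{"x":1,"y":-1,"z":0.2,"spin":0},{"x":2,"y":0,"z":0,"spin":0},{"x":2,"y":0,"z":0,"spin":0},{"x":1.5,"y":0,"z":0,"spin":0},{"x":0.7,"y":0,"z":0,"spin":0},{"x":0.3,"y":0,"z":0,"spin":0},{"x":0,"y":0,"z":0,"spin":0}]';python3 go.py "[.462,-.2625,.048]"
```

```text
time: 48.32
tcp_pos: [0.4699, -0.2575, 0.0527]
orientation: [0.488, -0.514, 0.483, 0.514]
force: [-0.1, 0.2, -1.3]
finger_gap: 0.0514
t 48.33 p [ 0.4699 -0.2575  0.0527] gap 0.0514 F [-0.1  0.2 -1.3] q [ 0.29  0.75  0.24  1.98 -0.41  0.45  2.47]
R [[0.005, 0.006, -1.0], [-0.998, -0.056, -0.005], [-0.056, 0.998, 0.006]]
[.462,-.2625,.048] delta cm [ 0.46  0.82 -0.46] rows>= 0.16758727620548836
```

```bash
python3 -m jog '[{"x":0.2,"y":0.8,"z":-0.4,"spin":0},{"x":0.2,"y":0,"z":0,"spin":0},{"x":0,"y":0,"z":0,"spin":0}]';python3 go.py "[.462,-.2625,.048]"
```

```text
time: 48.7
tcp_pos: [0.4619, -0.263, 0.0495]
orientation: [-0.489, 0.514, -0.483, -0.513]
force: [-0.4, -0.2, -1.8]
finger_gap: 0.0513
t 48.7 p [ 0.4619 -0.263   0.0495] gap 0.0513 F [-0.4 -0.2 -1.8] q [ 0.32  0.75  0.24  1.99 -0.41  0.43  2.49]
R [[0.006, 0.005, -1.0], [-0.998, -0.055, -0.007], [-0.055, 0.998, 0.005]]
[.462,-.2625,.048] delta cm [ 0.15 -0.01  0.05] rows>= 0.02623892093117441
```

```bash
python3 -m jog '[{"x":0.15,"y":0,"z":0,"spin":0},{"x":0,"y":0,"z":0,"spin":0}]'; python3 -m jog '[{"x":0,"y":0,"z":0,"spin":0},{"x":0,"y":0,"z":0,"spin":0},{"x":0,"y":0,"z":0,"spin":0},{"x":0,"y":0,"z":0,"spin":0}]' 0; python3 -m jog '[{"x":-2,"y":0,"z":0,"spin":0},{"x":-3,"y":0,"z":0,"spin":0},{"x":-3,"y":0,"z":0,"spin":0},{"x":-3,"y":0,"z":0,"spin":0},{"x":0,"y":0,"z":0,"spin":0}]' ; python3 go.py "[.446,.027,.15]"
python3 - <<'E'
from h import *
for c in ("top","side"): save(arm.grab_frame(c),c+"10.png")
E
```

```text
time: 48.95
tcp_pos: [0.4622, -0.2633, 0.0483]
orientation: [-0.489, 0.514, -0.483, -0.513]
force: [-0.1, 0.5, -1.1]
finger_gap: 0.0513
time: 49.45
tcp_pos: [0.4628, -0.2632, 0.0486]
orientation: [-0.489, 0.515, -0.483, -0.513]
force: [-0.4, -1.1, -0.4]
finger_gap: 0.0853
time: 50.08
tcp_pos: [0.4615, -0.2635, 0.1612]
orientation: [-0.489, 0.514, -0.483, -0.513]
force: [-0.1, 1.2, -0.8]
finger_gap: 0.0855
t 50.08 p [ 0.4615 -0.2635  0.1612] gap 0.0855 F [-0.1  1.2 -0.8] q [ 0.23  0.58  0.36  1.93 -0.32  0.68  2.41]
R [[0.007, 0.005, -1.0], [-0.998, -0.055, -0.007], [-0.055, 0.998, 0.005]]
[.446,.027,.15] delta cm [ 1.25 -0.06 29.09] rows>= 4.658064729538105
```

View pics/side10.png

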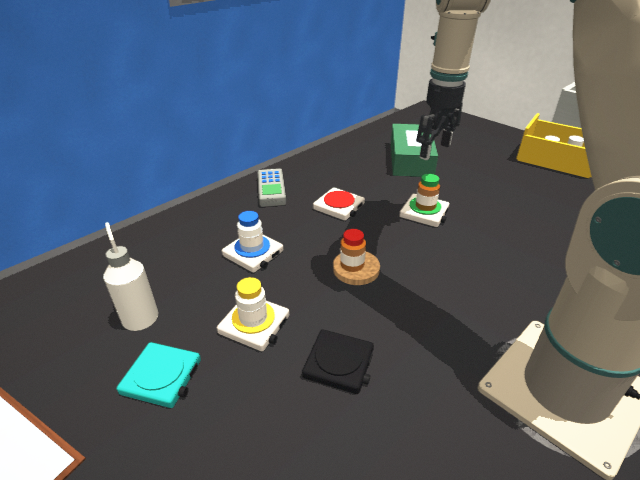

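The side view shows the green bottle upright on the green plate at (428,200), and the red plate at (339,200) is free. The last one is red, from the cork.

```bash
python3 -m jog '[{"x":0,"y":0,"z":2.5,"spin":0},{"x":0.1,"y":0,"z":4,"spin":0},{"x":0.1,"y":0,"z":4,"spin":0},{"x":0.1,"y":0,"z":4,"spin":0},{"x":0.1,"y":0,"z":4,"spin":0},{"x":0,"y":0,"z":4,"spin":0},{"x":0,"y":0,"z":3.5,"spin":0},{"x":0,"y":0,"z":2,"spin":0},{"x":0,"y":0,"z":0,"spin":0},{"x":0,"y":0,"z":0,"spin":0}]'; python3 go.py "[.446,.027,.15]" "[.446,.027,.036]"
python3 - <<'E'
from meas import *
f=arm.grab_frame("side"); save(f,"side11.png"); m=blob(cmask(f,"red"),proj(f,[.635,-.129,.026]),20); print(*([np.round(x,4) for x in circ(f,m,.026,.04)] if m is not None else "-"))
E
```

```text
time: 51.42
tcp_pos: [0.4367, 0.0253, 0.146]
orientation: [0.483, -0.507, 0.489, 0.52]
force: [-0.4, -0.9, -0.0]
finger_gap: 0.0851
t 51.42 p [0.4367 0.0253 0.146 ] gap 0.0851 F [-0.4 -0.9 -0. ] q [-0.39  0.51  0.39  2.17 -0.38  0.55  1.91]
R [[-0.019, 0.006, -1.0], [-0.998, -0.054, 0.018], [-0.054, 0.999, 0.007]]
[.446,.027,.15] delta cm [-0.41 -0.93  0.13] rows>= 0.1643231901997421
[.446,.027,.036] delta cm [11.4  -0.21 -0.08] rows>= 1.8239999999999998
[ 0.6336 -0.1282  0.0384] 97
```

View pics/side11.png

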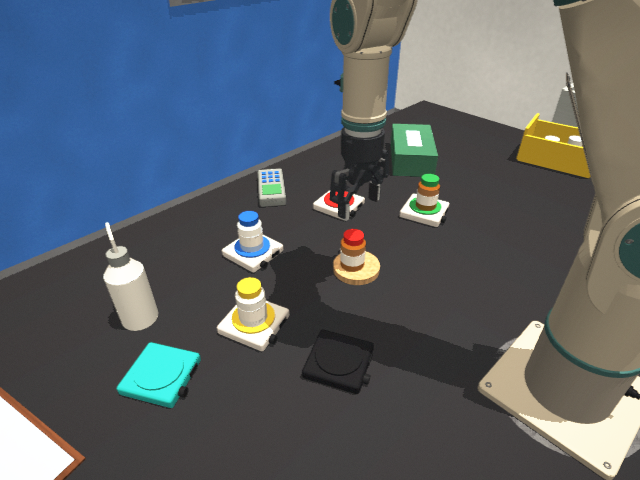

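The side view shows the gripper above the cork with the red bottle below it at (354,252). Descending.

```bash
python3 -m jog '[{"x":1,"y":-0.8,"z":0.1,"spin":0},{"x":2,"y":-0.1,"z":0,"spin":0},{"x":2,"y":-0.1,"z":0,"spin":0},{"x":2,"y":0,"z":0,"spin":0},{"x":1,"y":0,"z":0,"spin":0},{"x":0.5,"y":0,"z":0,"spin":0},{"x":0,"y":0,"z":0,"spin":0}]';python3 go.py "[.446,.027,.038]"
```

```text
time: 52.35
tcp_pos: [0.4494, 0.0219, 0.056]
orientation: [0.486, -0.506, 0.491, 0.516]
force: [0.1, -0.2, -0.1]
finger_gap: 0.0855
t 52.35 p [0.4494 0.0219 0.056 ] gap 0.0855 F [ 0.1 -0.2 -0.1] q [-0.26  0.69  0.23  2.19 -0.5   0.32  2.01]
R [[-0.015, 0.005, -1.0], [-0.999, -0.044, 0.015], [-0.044, 0.999, 0.005]]
[.446,.027,.038] delta cm [1.81 0.29 0.51] rows>= 0.3039561142702846
```

```bash
python3 -m jog '[{"x":0.6,"y":0.2,"z":0.5,"spin":0},{"x":0.7,"y":0.1,"z":0,"spin":0},{"x":0.3,"y":0,"z":0,"spin":0},{"x":0,"y":0,"z":0,"spin":0}]';python3 go.py "[.446,.027,.038]"
```

```text
time: 52.85
tcp_pos: [0.4465, 0.0277, 0.04]
orientation: [0.487, -0.507, 0.491, 0.516]
force: [0.6, -0.5, -0.7]
finger_gap: 0.0857
t 52.85 p [0.4465 0.0277 0.04  ] gap 0.0857 F [ 0.6 -0.5 -0.7] q [-0.25  0.72  0.2   2.21 -0.53  0.27  2.02]
R [[-0.013, 0.005, -1.0], [-0.999, -0.045, 0.013], [-0.045, 0.999, 0.006]]
[.446,.027,.038] delta cm [ 0.2   0.05 -0.06] rows>= 0.03427615752934353
```

```bash
python3 -m jog '[{"x":0.1,"y":0,"z":0,"spin":0},{"x":0,"y":0,"z":0,"spin":0},{"x":0,"y":0,"z":0,"spin":0},{"x":0,"y":0,"z":0,"spin":0},{"x":0,"y":0,"z":0,"spin":0},{"x":0,"y":0,"z":0,"spin":0}]' 1; python3 go.py; python3 -m jog '[{"x":-1,"y":0,"z":0,"spin":0},{"x":-2,"y":0,"z":0,"spin":0},{"x":-2,"y":0,"z":0,"spin":0},{"x":-2,"y":0,"z":0,"spin":0},{"x":-1.5,"y":0,"z":0,"spin":0},{"x":-1,"y":0,"z":0,"spin":0},{"x":0,"y":0,"z":0,"spin":0}]';python3 go.py "[.635,-.1287,.14]"
```

```text
time: 53.6
tcp_pos: [0.4467, 0.0276, 0.0393]
orientation: [0.487, -0.507, 0.49, 0.515]
force: [0.3, 0.3, 0.5]
finger_gap: 0.0514
t 53.6 p [0.4467 0.0276 0.0393] gap 0.0514 F [0.3 0.3 0.5] q [-0.25  0.72  0.2   2.21 -0.53  0.27  2.03]
R [[-0.012, 0.005, -1.0], [-0.999, -0.045, 0.012], [-0.045, 0.999, 0.006]]
time: 54.48
tcp_pos: [0.4474, 0.0272, 0.1396]
orientation: [0.487, -0.506, 0.49, 0.516]
force: [-0.1, -0.3, -1.6]
finger_gap: 0.0511
t 54.48 p [0.4474 0.0272 0.1396] gap 0.0511 F [-0.1 -0.3 -1.6] q [-0.4   0.54  0.4   2.15 -0.41  0.54  1.93]
R [[-0.012, 0.006, -1.0], [-0.999, -0.045, 0.012], [-0.045, 0.999, 0.006]]
[.635,-.1287,.14] delta cm [ -0.36 -18.05 -16.41] rows>= 3.90349070700542
```

```bash
python3 -m jog '[{"x":0,"y":-1.3,"z":-1.2,"spin":0},{"x":0,"y":-2.5,"z":-2.3,"spin":0},{"x":-0.1,"y":-2.8,"z":-2.5,"spin":0},{"x":-0.1,"y":-2.8,"z":-2.5,"spin":0},{"x":-0.1,"y":-2.8,"z":-2.5,"spin":0},{"x":0,"y":-2.5,"z":-2.3,"spin":0},{"x":0,"y":-1.7,"z":-1.6,"spin":0},{"x":0,"y":-0.8,"z":-0.7,"spin":0},{"x":0,"y":0,"z":0,"spin":0},{"x":0,"y":0,"z":0,"spin":0}]';python3 go.py "[.635,-.1287,.0505]"
```

```text
time: 55.72
tcp_pos: [0.6321, -0.1338, 0.131]
orientation: [0.485, -0.504, 0.494, 0.517]
force: [1.0, 0.5, -0.7]
finger_gap: 0.0516
t 55.73 p [ 0.6321 -0.1338  0.131 ] gap 0.0516 F [ 1.   0.5 -0.7] q [-0.06  0.78  0.4   1.6  -0.37  0.85  2.09]
R [[-0.022, 0.003, -1.0], [-0.999, -0.042, 0.022], [-0.042, 0.999, 0.004]]
[.635,-.1287,.0505] delta cm [ 8.04 -0.49  0.46] rows>= 1.291324996135646
```

```bash
python3 -m jog '[{"x":1,"y":-0.4,"z":0.4,"spin":0},{"x":2,"y":0,"z":0,"spin":0},{"x":2,"y":0,"z":0,"spin":0},{"x":1.2,"y":0,"z":0,"spin":0},{"x":0.6,"y":0,"z":0,"spin":0},{"x":0.2,"y":0,"z":0,"spin":0},{"x":0,"y":0,"z":0,"spin":0}]';python3 go.py "[.635,-.1287,.0505]"
```

```text
time: 56.6
tcp_pos: [0.6343, -0.1228, 0.0581]
orientation: [0.484, -0.504, 0.492, 0.519]
force: [-0.3, -0.7, -1.6]
finger_gap: 0.0515
t 56.6 p [ 0.6343 -0.1228  0.0581] gap 0.0515 F [-0.3 -0.7 -1.6] q [-0.05  0.87  0.35  1.64 -0.41  0.73  2.12]
R [[-0.022, 0.007, -1.0], [-0.999, -0.048, 0.022], [-0.048, 0.999, 0.008]]
[.635,-.1287,.0505] delta cm [ 0.76 -0.06 -0.6 ] rows>= 0.1549161218331106
```

```bash
python3 -m jog '[{"x":0.2,"y":0,"z":-0.6,"spin":0},{"x":0.3,"y":0,"z":0,"spin":0},{"x":0.1,"y":0,"z":0,"spin":0},{"x":0,"y":0,"z":0,"spin":0}]';python3 go.py "[.635,-.1287,.0505]"
```

```text
time: 57.1
tcp_pos: [0.6353, -0.1301, 0.053]
orientation: [0.485, -0.505, 0.491, 0.518]
force: [0.9, -0.6, -1.5]
finger_gap: 0.0513
t 57.1 p [ 0.6353 -0.1301  0.053 ] gap 0.0513 F [ 0.9 -0.6 -1.5] q [-0.04  0.88  0.34  1.64 -0.41  0.72  2.13]
R [[-0.02, 0.006, -1.0], [-0.999, -0.047, 0.019], [-0.047, 0.999, 0.007]]
[.635,-.1287,.0505] delta cm [0.25 0.02 0.13] rows>= 0.04615256173159131
```

```bash
python3 -m jog '[{"x":0.2,"y":0,"z":0.1,"spin":0},{"x":0,"y":0,"z":0,"spin":0}]'; python3 go.py "[.635,-.1287,.0505]"
```

```text
time: 57.35
tcp_pos: [0.6352, -0.1287, 0.0509]
orientation: [0.485, -0.505, 0.491, 0.518]
force: [-0.2, -0.6, -1.5]
finger_gap: 0.0516
t 57.35 p [ 0.6352 -0.1287  0.0509] gap 0.0516 F [-0.2 -0.6 -1.5] q [-0.04  0.88  0.34  1.64 -0.41  0.71  2.13]
R [[-0.02, 0.006, -1.0], [-0.999, -0.047, 0.019], [-0.047, 0.999, 0.007]]
[.635,-.1287,.0505] delta cm [0.05 0.02 0.  ] rows>= 0.007931626062235608
```

```bash
python3 -m jog '[{"x":0.1,"y":0,"z":0,"spin":0},{"x":0,"y":0,"z":0,"spin":0}]'; python3 -m jog '[{"x":0,"y":0,"z":0,"spin":0},{"x":0,"y":0,"z":0,"spin":0},{"x":0,"y":0,"z":0,"spin":0},{"x":0,"y":0,"z":0,"spin":0}]' 0; python3 -m jog '[{"x":-2,"y":0,"z":0,"spin":0},{"x":-4,"y":0,"z":0,"spin":0},{"x":-4,"y":0,"z":0,"spin":0},{"x":-4,"y":0,"z":0,"spin":0},{"x":-2,"y":0,"z":0,"spin":0},{"x":0,"y":0,"z":0,"spin":0}]' ; python3 go.py "[.45,-.5,.23]"
```

```text
time: 57.6
tcp_pos: [0.6355, -0.1288, 0.0505]
orientation: [0.485, -0.505, 0.491, 0.518]
force: [-0.4, -0.2, -1.7]
finger_gap: 0.0511
time: 58.1
tcp_pos: [0.6359, -0.1288, 0.0507]
orientation: [0.485, -0.506, 0.491, 0.518]
force: [0.3, 0.1, 0.6]
finger_gap: 0.0854
time: 58.85
tcp_pos: [0.6398, -0.1309, 0.2229]
orientation: [0.486, -0.507, 0.49, 0.516]
force: [-0.3, -0.3, -0.6]
finger_gap: 0.0854
t 58.85 p [ 0.6398 -0.1309  0.2229] gap 0.0854 F [-0.3 -0.3 -0.6] q [-0.09  0.69  0.44  1.51 -0.32  1.03  2.05]
R [[-0.012, 0.005, -1.0], [-0.999, -0.046, 0.012], [-0.046, 0.999, 0.005]]
[.45,-.5,.23] delta cm [ -0.64  20.67 -35.99] rows>= 6.641511870176971
```

```bash
python3 -m jog '[{"x":0,"y":1.5,"z":-2,"spin":0},{"x":0,"y":2,"z":-4,"spin":0},{"x":0,"y":2,"z":-4,"spin":0},{"x":0,"y":2,"z":-4,"spin":0},{"x":0,"y":2,"z":-4,"spin":0},{"x":0,"y":2,"z":-4,"spin":0},{"x":0,"y":2,"z":-4,"spin":0},{"x":0,"y":1,"z":-2,"spin":0},{"x":0,"y":0,"z":0,"spin":0},{"x":0,"y":0,"z":0,"spin":0}]' ; python3 go.py
python3 - <<'E'
from meas import *
fs={}
for c in ("top","side"): f=arm.grab_frame(c); save(f,c+"12.png"); fs[c]=f
B={"red":[.635,-.1287],"blue":[.637,.151],"yellow":[.464,.279],"green":[.462,-.2625]}
for cam,f in fs.items():
    for c,p in B.items():
        # cap and plate share a colour; report bottle centre from network
        d=arm.mark_of(cam,c+"_bottle")[:2]; print(cam,c,[(np.round(ray(f,x["uv"],.066)[:2],3),round(x["confidence"],2)) for x in d], "plate",p)
E
```

```text
time: 60.1
tcp_pos: [0.482, -0.4338, 0.2134]
orientation: [0.485, -0.496, 0.498, 0.52]
force: [-0.4, 0.5, 0.3]
finger_gap: 0.0853
t 60.1 p [ 0.482  -0.4338  0.2134] gap 0.0853 F [-0.4  0.5  0.3] q [ 0.44  0.7   0.43  1.51 -0.3   1.03  2.54]
R [[-0.037, 0.01, -0.999], [-0.999, -0.033, 0.037], [-0.033, 0.999, 0.011]]
top red [(array([ 0.628, -0.132]), 0.91)] plate [0.635, -0.1287]
top blue [(array([0.639, 0.154]), 0.96)] plate [0.637, 0.151]
top yellow [(array([0.471, 0.283]), 0.55)] plate [0.464, 0.279]
top green [(array([ 0.459, -0.264]), 0.68)] plate [0.462, -0.2625]
side red [(array([ 0.633, -0.127]), 0.74)] plate [0.635, -0.1287]
side blue [(array([0.634, 0.145]), 0.84), (array([0.399, 0.069]), 0.5)] plate [0.637, 0.151]
side yellow [(array([0.467, 0.277]), 0.56)] plate [0.464, 0.279]
side green [(array([ 0.465, -0.266]), 0.75)] plate [0.462, -0.2625]
```

View pics/side12.png

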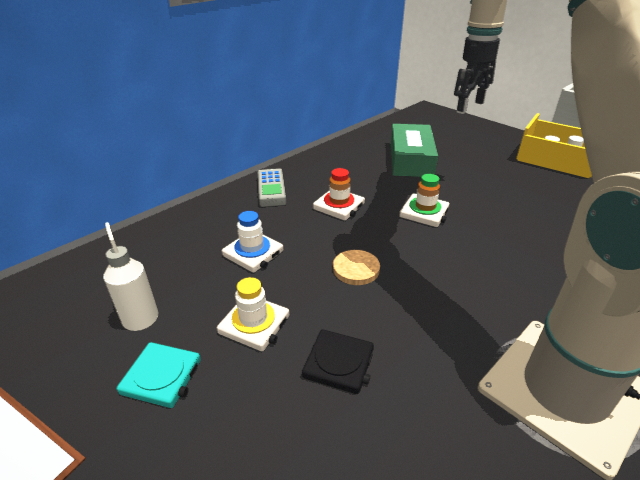

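View pics/top12.png

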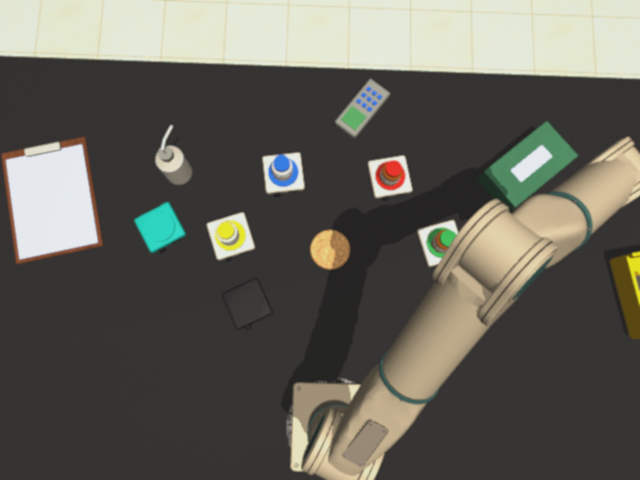

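Both views agree. Red (340,188), blue (250,238), yellow (251,305) and green (428,200) in the side view all stand upright and centred on their own plates. The cork is empty, the wash bottle hasn't moved and the arm is clear, so I'm handing in.

```bash
python3 -c "
from workcell import arm
print(arm.hand_in())"
```

```text
the job is handed in; nothing more can be done
None
```

All four bottles now stand upright on the plates that match their caps, and I handed the job in at about 60 s of the 141 s allowed. I moved red to the cork, then blue, yellow and green to their own plates, and finally red from the cork to the red plate.

- **Last checks:** both cameras show every bottle upright and centred. The measured bottle centres were within about 8 mm of the plate centres, and up to 14 mm keeps a bottle wholly on its plate. In the top picture the arm half-hid the green bottle, so that one rests mainly on the side view.
- **Surroundings:** the cork is empty, the wash bottle and the look-alikes haven't moved, and the gripper is open and clear of everything.
- **What went wrong on the way:** the tool slowly tilted, up to about 5° with nothing held. I straightened it by stretching the arm to its reach limit before picking up green. The tilt was about 2.6° when I set yellow down, but the pictures show that bottle standing straight. While I lowered red onto the cork, joint 6 came close to its lower limit (0.24 against 0.23) but did not pass it. That put red about 12 mm off the cork's centre, which was still fully on it.

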